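# Pull the fuses, gauge the isolator contact and fit its cooler

## Task

Pull every fuse straight up out of the spring clips of the fuse block and lay them all flat on the floor of the aluminium tray, none on top of another. Then check the isolator contact: slide the blade of the gauge into the gap between its two copper plates until the stop plate is up against them, hold it there for half a second, draw it out and lay it flat on its rubber mat again, the whole gauge on the mat. After this check fit the comb-shaped cooler: set it squarely over the pillar of the contact so that its fins slide down between the fins there until it sits fully home, and leave the other things on the bench alone.

Things in the scene. Friction and masses are not known exactly. Their poses are not given: they have to be found in the camera images.
- fuse_block: grey three-pole fuse block, fixed: base 110 (x) x 196 (y) x 12 mm, origin under its centre. Poles at block y = +70, 0, -70 mm, each two upward-opening C-shaped copper spring clips 10 mm wide at block x = -28 and +28 mm, tops 60 mm above the bench. A held fuse lies along the block's x, its axis 44 mm above the bench.
- fuse1: cartridge fuse (absent in some starts): round white barrel, 20 mm diameter, steel ends, a 24 x 24 x 6 mm square plate at each end, 88 mm long, about 90 g. Origin at its centre, x along its axis. Grip it across its bare middle (46 mm between the clips). Pulled straight up, the sprung clips resist with up to some 20 N in all and let go with a snap after about 9 mm: grip it firmly (60 N or more).
- fuse2: cartridge fuse (absent in some starts): round white barrel, 20 mm diameter, steel ends, a 24 x 24 x 6 mm square plate at each end, 88 mm long, about 90 g. Origin at its centre, x along its axis. Grip it across its bare middle (46 mm between the clips). Pulled straight up, the sprung clips resist with up to some 20 N in all and let go with a snap after about 9 mm: grip it firmly (60 N or more).
- fuse3: cartridge fuse (absent in some starts): round white barrel, 20 mm diameter, steel ends, a 24 x 24 x 6 mm square plate at each end, 88 mm long, about 90 g. Origin at its centre, x along its axis. Grip it across its bare middle (46 mm between the clips). Pulled straight up, the sprung clips resist with up to some 20 N in all and let go with a snap after about 9 mm: grip it firmly (60 N or more).
- tray: shallow open aluminium tray, fixed, 190 (x) x 120 (y) x 26 mm, walls and floor 4 mm thick, origin under its centre. Room for three fuses side by side, each lying along the tray's y, for example at tray x = -58, 0 and +58 mm (the centre of a fuse on the tray floor is 16 mm above the bench).
- contact: isolator contact, fixed: grey foot 98 (x) x 60 (y) x 10 mm, on its rear (+x) part a grey pillar 38 x 50 mm, top at 72 mm. Two horizontal copper plates 30 mm wide, one above the other, stick out of the pillar to -x, roughly towards the robot; three upright fins stand on top of the pillar. Origin on the bench, 38 mm behind the front edge of the foot, midway across.
- gap_mouth (a point): centre of the mouth of the gap between the two copper plates, level with their front edges, 30 mm in front of the contact's origin, 55 mm above the bench. The gap is 7 mm high (flared to about 12 mm at the mouth) and 43 mm deep; its axes are the contact's (x goes into the gap).
- gauge: blade gauge lying flat: black handle 60 long x 16 wide x 24 mm high, steel stop plate 8 x 34 wide x 24 high, flat steel blade 32 long x 20 wide x 4 mm thick at mid height; total 100 mm, about 100 g. Origin under the middle of the handle; x along the blade (handle x -30 to +30, stop to +38, blade to +70 mm). The same upside down.
- fin_root (a point): centre of the pillar's top, 32 mm behind the contact's origin, 72 mm above the bench. Three aluminium fins stand on it at y = -14, 0 and +14 mm in the contact's frame, each 36 (x) x 4 (y) x 22 mm high. With the cooler home its origin is 2 mm above this point.
- cooler: comb-shaped aluminium cooler standing on its fins, behind the contact: four fins 40 (x) x 4 mm thick x 20 mm high at y = -21, -7, +7, +21 mm, on them a plate 40 x 50 x 8 mm, on top a rib 40 (x) x 16 (y) x 26 mm to grip it by; total height 54 mm, about 150 g. Origin between the fins at their lower edge, x along the fins. The same when turned half round.
- blade_tip (a point): end of the gauge's blade, 70 mm from the gauge's origin along x and 12 mm above its underside. With the stop plate against the contact plates the tip is 32 mm inside the gap mouth.
- gauge_mid (a point): underside of the gauge at half its overall length (20 mm from its origin along x)
- mat: black rubber mat on which the gauge belongs, fixed, 90 (x) x 160 (y) x 4 mm thick; origin under its centre.
- box_seals: bystander, to be left alone: small white and green carton, 46 x 85 x 40 mm. Origin under its middle.
- jar_screws: bystander, to be left alone: white jar with red lid, 71 mm across, 76 mm high. Origin under its middle.
Mind the look-alikes: they are no part of the job. Of the things that look like the cooler, the larger one is meant.

How it is judged:
On the way, in this order (a step that is already met when the one before it is completed fails the run):
1. all fuses are out of the clips and lie flat in the tray (x of fuse1 in the frame of tray between -0.091 and 0.091 m and y of fuse1 in the frame of tray between -0.056 and 0.056 m and z of fuse1 in the frame of tray between 0 and 0.024 m and angle between fuse1's own x axis and vertical between 1.45 and 1.7 rad and linear speed of each of fuse1, fuse2, fuse3 below 0.03 m/s and x of fuse2 in the frame of tray between -0.091 and 0.091 m and y of fuse2 in the frame of tray between -0.056 and 0.056 m and z of fuse2 in the frame of tray between 0 and 0.024 m and angle between fuse2's own x axis and vertical between 1.45 and 1.7 rad and x of fuse3 in the frame of tray between -0.091 and 0.091 m and y of fuse3 in the frame of tray between -0.056 and 0.056 m and z of fuse3 in the frame of tray between 0 and 0.024 m and angle between fuse3's own x axis and vertical between 1.45 and 1.7 rad), for 0.2 s.
2. the gauge blade is in the contact gap up to its stop (tip at least 28 mm inside the mouth), all fuses in the tray (all of step 1 and x of blade_tip in the frame of gap_mouth between 0.028 and 0.036 m and y of blade_tip in the frame of gap_mouth between -0.008 and 0.008 m and z of blade_tip in the frame of gap_mouth between -0.004 and 0.004 m and angle between the x axis of gauge and the x axis of contact, either way round below 0.14 rad), for 0.3 s.
3. after that the cooler sits home between the fins of the contact (x of cooler in the frame of fin_root between -0.01 and 0.01 m and y of cooler in the frame of fin_root between -0.005 and 0.005 m and z of cooler in the frame of fin_root between -0.002 and 0.006 m and angle between the x axis of cooler and the x axis of contact, either way round below 0.1 rad and angle between cooler's own z axis and vertical below 0.08 rad and linear speed of cooler below 0.03 m/s), for 0.2 s.
At the end, for the whole second after the job is handed in: every fuse lies level on the tray floor (centre at most 24 mm above the bench); the gauge lies flat on the mat, its middle within 40 mm of the mat's centre along each side; the cooler sits upright between the fins, within 10 mm along and 5 mm across them, at most 6 mm above the pillar (all of step 1 and all of step 3 and x of gauge_mid in the frame of mat between -0.04 and 0.04 m and y of gauge_mid in the frame of mat between -0.04 and 0.04 m and height (world z) of blade_tip between 0.01 and 0.022 m and height (world z) of gauge_mid below 0.032 m and linear speed of gauge below 0.03 m/s); the robot touches nothing.
It fails at once if a bystander is moved more than 30 mm (distance of any of box_seals, jar_screws from where it was at the start of the episode above 0.03 m).
Of fuse1, fuse2, fuse3 only 2 to 3 are there at a start; the rules pass over those that are not, and their reading is None.
At some moment in a run one of gauge may be knocked a few centimetres aside while the robot is not near it.
Once in a run the grip may slacken for a moment while it holds something.
It also fails if it takes over 210 s, if anything falls off the work surface, if the arm or the gripper's body presses on something with over 40 N, if the wrist force passes 120 N, or if a joint passes its speed limit or range.

## Robot

A 6-joint arm with a two-finger parallel gripper is mounted at the origin on a cart in front of the work surface, level with it; the furniture and walls round the work are solid. World frame = base frame: x ahead of the robot, y to its left, z up, the work surface at z = 0. Lengths are in m, angles in rad, forces in N, time in s.
With the tool pointing down it reaches from about 0.425 to 0.95 m from the base axis. Payload 3.5 kg.
Tool frame: the origin (TCP) lies at the very end of the fingers, on their centre line; the grasp point (between the pads) lies 19 mm behind it; z points along the fingers, y is the line along which they close (so a half turn about z gives the same grasp; the last joint's range is limited). The gripper opens to 85 mm and grips with 20 to 120 N. Pads are 22 mm wide; open, the fingers measure 114 mm over their backs; the gripper's body (76 mm by 85 mm) begins 54 mm behind the grasp point. The pads swing forward as they close: fully open they stand 13 mm farther back than shut.
Start: joints at [0.991, 0.286, 1.577, -0, 1.279, -0.15], TCP at [0.281, 0.614, 0.198] pointing down, gripper open.
Joint ranges: [-2.77, 2.77], [-0.9, 2.22], [0.21, 2.48], [-1.53, 4.67], [0.24, 2.81], [-2.84, 2.84]. Speed limits (rad/s): [2.79, 2.79, 3.14, 3.14, 3.14, 3.14].

## Interface

Orientations are given as a unit quaternion [x, y, z, w].
In Python, from plant import ctrl gives the robot as it stands.
- The arm moves only by the tool carry_out, never from a script. Its argument "deltas" is one flat list of numbers, 6 for each row, row after row: the shift along the tool's x, y, z in m, then the turn, a rotation vector about the tool's x, y, z in rad. A call has 1 to 5 rows; each row is the pose to reach, as a shift and turn from the pose commanded when the call began, along the tool's axes at that moment; what a row does not reach only later rows make up. A row lasts 1/8 s, in which the tool goes at most 62.5 mm and 10.7 degrees, less where a joint would pass 70% of its speed; a pose out of reach is approached as far as the arm can. A call with a gripper value outside its range is refused whole. "grip" is the opening in per cent of the stroke, from 0 (shut) to 100 (fully open), set as the call begins (left out, the last holds). The fingers move at their own pace and stop on an object; "grip_force" is the grip in N (left out, the last holds). Time passes only in rows, so rows that repeat a pose let the fingers close. It gives the time, the measured TCP pose, the force, the opening and the grip force at its end, in the units of the state.
- ctrl.get_state(): the state, without advancing time (a new reading comes with each control period).
- ctrl.read_camera(name): name is "scene" or "top" or "wrist"; returns (picture, depth): 420x560x3 uint8, red, green, blue; 420x560 float32, m along the optical axis (not along the pixel's ray), 0 where there is no reading.
- ctrl.camera_model(name): a dict with "intrinsics" (3x3 intrinsics, pixels), "k1" (the pictures are not rectified: a ray, as slopes to the right and down, at radius r is drawn at 1 + k1 r^2 times it, then the intrinsics apply), "extrinsics" (4x4, takes a point from world to camera coordinates); the wrist camera has in their place "hand_eye" (4x4, takes a point from camera to tool coordinates, whose origin is the TCP and whose axes are the flange's). Camera axes: x right, y down, z forward; pixel columns grow to the right and rows downward; lengths in m; the calibration is good to about 2 mm. A picture is of the moment at which its call begins: read the wrist's pose just before it. camera_model takes no time and is no camera call.
- ctrl.sign_off(): hands the job in; it is judged then, once.
Trained networks look in the newest picture that a camera, given by its name, has taken for a name from the list of things; names that differ only in an ending like _2 or _b are one class to them, and where a whole thing is asked for, a point or a joint stands for the part that bears it (a point fixed in the world has none). Each returns a list of dicts, best first, with "score" (0 to 1); they miss things now and then, are a little off and sometimes report something else, mostly with a low value. They report only what shows in the picture. A call takes as long as a camera call. They do not tell look-alikes from the thing itself.
- ctrl.find_in(camera, query): "uv" ([column, row] in pixels, amid what is visible of it).
The state is a dict: "time": time; "qpos": joint angles; "dq": joint speeds; "joint_efforts": joint torques, N m; "eef_pos": TCP position; "tcp_rot": TCP orientation; "contact_force": force on the tool from outside, world axes, zero at the start; "wrist_torque": the same for the moment, N m; "opening": opening from 0.0 (shut) to 1.0 (fully open); "finger_force": force on a finger pad.
Only numpy, scipy, OpenCV 4.12 (cv2) and the standard library are available. Lean on these libraries where they do the work, as an engineer would, in place of code of your own. Each camera call takes 0.05 s, during which the arm holds its last target. There are 200 camera calls.

## Working session

There is one attempt and no reset: what is moved stays moved. The work goes in short steps, Python scripts to look and compute and a tool call to move; the robot and the scene stay as the last step left them, time stands still between calls to the robot, and variables do not carry over. Pictures are saved under pics/ and viewed, at most 14 in all, crops included, and the job is handed in when it is done.

Besides the shell and the picture viewer there is one more tool, called after "Call:" as name(argument=value, ...) on one line, values as JSON. carry_out: Moves the arm, as the interface text tells. Its arguments: {"type":"object","properties":{"deltas":{"type":"array"},"grip":{"type":"number"},"grip_force":{"type":"number"}},"required":["deltas"]}

```bash
ls; mkdir -p pics; cat > h.py <<'E'
import numpy as np, cv2
from scipy.spatial.transform import Rotation as R
from plant import ctrl
def cam(name):
    m=ctrl.camera_model(name); K=np.array(m['intrinsics'],float); k1=m['k1']
    if 'extrinsics' in m: T=np.linalg.inv(np.array(m['extrinsics'],float))
    else:
        s=ctrl.get_state(); W=np.eye(4); W[:3,:3]=R.from_quat(s['tcp_rot']).as_matrix(); W[:3,3]=s['eef_pos']
        T=W@np.array(m['hand_eye'],float)
    return K,k1,T
def slopes(K,k1,uv):
    uv=np.asarray(uv,float).reshape(-1,1,2)
    return cv2.undistortPoints(uv,K,np.array([k1,0,0,0,0],float)).reshape(-1,2)
def ray(c,uv):
    K,k1,T=c; s=slopes(K,k1,uv); d=np.c_[s,np.ones(len(s))]@T[:3,:3].T
    return T[:3,3],d
def at_z(c,uv,z):
    o,d=ray(c,uv); return o+d*((z-o[2])/d[:,2])[:,None]
def cloud(c,depth):
    h,w=depth.shape; u,v=np.meshgrid(np.arange(w),np.arange(h))
    o,d=ray(c,np.stack([u.ravel(),v.ravel()],1))
    return (o+d*depth.reshape(-1,1)).reshape(h,w,3)
def proj(c,P):
    K,k1,T=c; Ti=np.linalg.inv(T); p=np.asarray(P,float).reshape(-1,3)
    return cv2.projectPoints(p,cv2.Rodrigues(Ti[:3,:3])[0],Ti[:3,3],K,np.array([k1,0,0,0,0],float))[0].reshape(-1,2)
def shot(name,fn):
    c=cam(name); im,d=ctrl.read_camera(name); cv2.imwrite('pics/%s.png'%fn,im[:,:,::-1]); np.savez('pics/%s.npz'%fn,im=im,d=d,K=c[0],k1=c[1],T=c[2]); return c,im,d
def load(fn):
    z=np.load('pics/%s.npz'%fn); return (z['K'],float(z['k1']),z['T']),z['im'],z['d']
def rel(P,yaw=None):
    "shift/turn in the tool axes to get TCP from here to P, tool down with tool y at yaw (mod pi)"
    s=ctrl.get_state(); r=R.from_quat(s['tcp_rot']); print('shift',np.round(r.inv().apply(np.array(P)-s['eef_pos']),4))
    if yaw is not None:
        y=r.as_matrix()[:,1]; a=np.arctan2(y[1],y[0]); dd=(yaw-a+np.pi/2)%np.pi-np.pi/2
        print('world turn',round(dd,4),'tool-z turn',round(-dd,4),'q6',round(s['qpos'][5],3))
E
cat > a.py <<'E'
from h import *
print(ctrl.get_state())
for n in ['top','scene','wrist']:
    c,im,d=shot(n,n+'0'); print(n,np.round(c[2],3).tolist(),d.min(),d.max())
    if n=='wrist': continue
    P=cloud(c,d)
    for q in ['fuse_block','fuse1','tray','contact','gauge','cooler','mat','box_seals','jar_screws']:
        for r in ctrl.find_in(n,q)[:5]:
            u,v=map(int,r['uv']); print(n,q,round(r['score'],2),u,v,np.round(P[v,u],3))
E
python3 a.py
```

```text
pics
{'time': 0.0, 'qpos': array([ 9.91010807e-01,  2.87188776e-01,  1.57818007e+00, -2.79711161e-05,
        1.27860956e+00, -1.49978974e-01]), 'dq': array([ 0.00028026,  0.00194492, -0.00018536,  0.00049433, -0.00033904,
        0.00128094]), 'joint_efforts': array([-7.59900613e-04, -4.05988276e+01, -2.92618454e+01, -1.53001029e-04,
        5.72582256e-03, -2.59276867e-06]), 'eef_pos': array([0.28082544, 0.61299402, 0.19623021]), 'tcp_rot': array([ 2.13248824e-01,  9.76997193e-01, -1.11912048e-03, -4.13158122e-04]), 'contact_force': array([ 0.17267667,  1.1343863 , -0.27771575]), 'wrist_torque': array([-0.01209725,  0.00269978,  0.02782845]), 'finger_force': 0.0, 'opening': 1.0007895298812979}
top [[0.02, -0.989, 0.148, 0.429], [-1.0, -0.021, -0.001, -0.004], [0.004, -0.148, -0.989, 0.963], [0.0, 0.0, 0.0, 1.0]] 0.0 1.9885633
top fuse_block 0.76 272 201 [0.594 0.005 0.009]
top fuse_block 0.29 268 195 [0.6   0.015 0.057]
top fuse1 0.83 240 198 [0.592 0.082 0.053]
top fuse1 0.69 270 197 [0.596 0.01  0.054]
top fuse1 0.59 296 203 [ 0.583 -0.053  0.053]
top tray 0.75 180 244 [0.481 0.2
[... 775 characters left out ...]
 fuse1 0.63 255 205 [0.587 0.079 0.052]
scene fuse1 0.55 302 228 [ 0.584 -0.064  0.049]
scene fuse1 0.49 275 217 [0.578 0.01  0.052]
scene tray 0.82 181 218 [0.48  0.242 0.004]
scene contact 0.66 344 278 [ 0.488 -0.227  0.064]
scene gauge 0.94 244 265 [ 0.43  -0.02   0.025]
scene cooler 0.75 368 255 [ 0.601 -0.225  0.04 ]
scene cooler 0.54 385 311 [ 0.495 -0.315  0.025]
scene cooler 0.33 278 230 [0.583 0.005 0.011]
scene mat 0.7 246 275 [ 0.424 -0.029  0.005]
scene box_seals 0.77 421 274 [ 0.616 -0.338  0.038]
scene jar_screws 0.66 232 163 [0.703 0.265 0.059]
wrist [[0.417, 0.87, 0.262, 0.215], [0.909, -0.399, -0.119, 0.644], [0.001, 0.288, -0.958, 0.374], [0.0, 0.0, 0.0, 1.0]] 0.0 1.4208473
```

```bash
python3 - <<'E'
from h import *
c,im,d=load('top0'); cv2.imwrite('pics/topc.png',cv2.resize(im[100:310,120:440,::-1],None,fx=2.5,fy=2.5,interpolation=cv2.INTER_CUBIC))
c,im,d=load('scene0'); cv2.imwrite('pics/scenec.png',cv2.resize(im[120:350,130:460,::-1],None,fx=2.4,fy=2.4,interpolation=cv2.INTER_CUBIC))
E
```

```text
(no output)
```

View pics/topc.png

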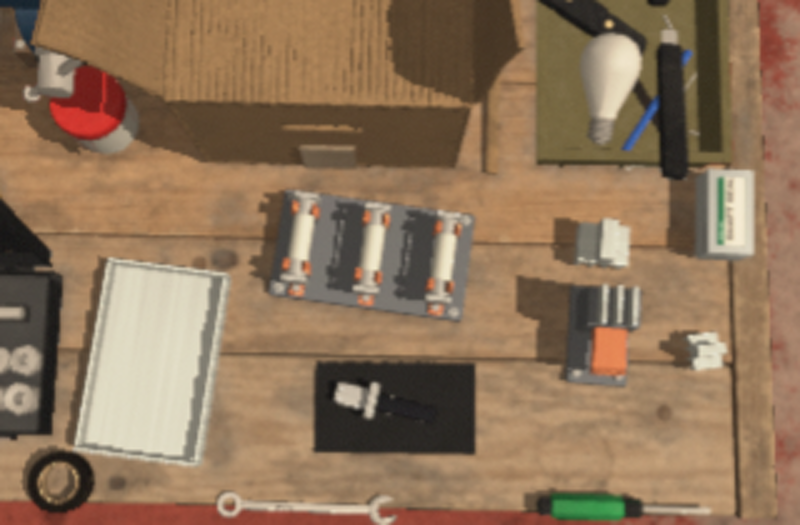

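View pics/scenec.png

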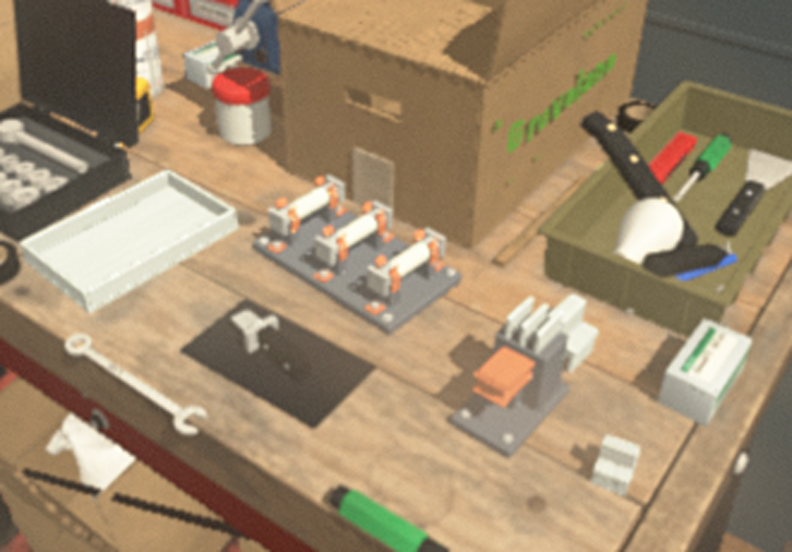

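The top crop shows three fuses in a block around (370,250), the tray at (150,360), the gauge on its mat with the blade pointing left (+y) at (345,395), and the contact at (605,330). The large cooler is behind the contact at (600,242), and the small look-alike is at (705,350). The scene crop agrees, and also shows a tall carton behind the block.

```bash
cat > fit.py <<'E'
from h import *
def rect(P,lo,hi,zr):
    m=(P[...,0]>lo[0])&(P[...,0]<hi[0])&(P[...,1]>lo[1])&(P[...,1]<hi[1])&(P[...,2]>zr[0])&(P[...,2]<zr[1])
    p=P[m]; 
    if len(p)<5: return None
    b=cv2.minAreaRect((p[:,:2]*1000).astype(np.float32)); return len(p),np.round(b[0],1),np.round(b[1],1),round(b[2],1),np.round(np.median(p[:,2])*1000,1)
E
python3 - <<'E'
from fit import *
for n in ['top0','scene0']:
    c,im,d=load(n); P=cloud(c,d)
    print(n)
    for nm,lo,hi,zr in [('block',(.5,-.15),(.68,.15),(.006,.02)),('f1',(.5,.04),(.68,.13),(.045,.07)),('f2',(.5,-.03),(.66,.04),(.045,.07)),('f3',(.5,-.12),(.66,-.03),(.045,.07)),
      ('tray',(.35,.14),(.6,.32),(.018,.04)),('gaugehi',(.38,-.1),(.5,.1),(.022,.04)),('mat',(.35,-.12),(.5,.12),(.002,.035)),
      ('pil',(.5,-.26),(.57,-.15),(.075,.11)),('plates',(.44,-.26),(.53,-.15),(.05,.07)),('foot',(.43,-.27),(.6,-.15),(.006,.013)),('cool',(.57,-.27),(.68,-.15),(.02,.07)),('rib',(.57,-.27),(.68,-.15),(.04,.07)),('carton',(.5,-.2),(1,.3),(.09,.5))]:
        print(nm,rect(P,lo,hi,zr))
E
```

```text
top0
block (2284, array([593.3,  15. ]), array([195.8, 110.4]), 83.2, np.float64(11.0))
f1 (322, array([601.7,  84.1]), array([24.7, 87.9]), 83.6, np.float64(52.4))
f2 (321, array([592. ,  15.4]), array([24.5, 87.8]), 83.4, np.float64(52.4))
f3 (323, array([585. , -53.9]), array([25.1, 87.7]), 84.5, np.float64(52.2))
tray (583, array([461. , 239.8]), array([141.2, 233. ]), 83.4, np.float64(23.7))
gaugehi (209, array([445.3, -16.2]), array([68. , 32.1]), 86.5, np.float64(26.8))
mat (1819, array([4.253e+02, 4.000e-01]), array([148.6, 239.8]), 0.3, np.float64(3.8))
pil (169, array([ 537.4, -213.7]), array([32.6, 36.3]), 86.6, np.float64(90.0))
plates (286, array([ 502. , -212.7]), array([50.2, 53.7]), 89.6, np.float64(62.5))
foot (300, array([ 527.7, -213. ]), array([ 60.5, 120.5]), 86.5, np.float64(8.9))
cool (347, array([ 633.6, -216.4]), array([50.1, 96.5]), 85.7, np.float64(28.5))
rib (125, array([ 633.8, -221.3]), array([ 20.5, 100.6]), 75.5, np.float64(52.3))
carton (19304, array([809.5,  -2.2]), array([568.8, 405.5]), 69.9, np.float64(207.7))
scene0
block (1562, array([603.7,  10
[... 320 characters left out ...]
array([144. , 230.6]), 83.0, np.float64(22.8))
gaugehi (219, array([439., -20.]), array([69.4, 33.9]), 79.8, np.float64(26.7))
mat (1970, array([419.2, -10.3]), array([218.6, 139.6]), 86.4, np.float64(3.8))
pil (275, array([ 535.5, -217. ]), array([32.3, 38. ]), 85.5, np.float64(87.5))
plates (433, array([ 500.1, -218.8]), array([54.5, 51.7]), 6.2, np.float64(62.7))
foot (593, array([ 532.1, -216.9]), array([ 59.6, 136. ]), 86.7, np.float64(9.2))
cool (317, array([ 630.9, -211.2]), array([113.5,  98.2]), 90.0, np.float64(48.2))
rib (181, array([ 632. , -211.2]), array([113.5,  95.9]), 90.0, np.float64(54.1))
carton (14464, array([759.5,  50.2]), array([480.8, 499.4]), 0.0, np.float64(204.0))
```

```bash
python3 - <<'E'
from h import *
m=ctrl.camera_model('wrist'); print(np.round(m['hand_eye'],3).tolist(), np.round(m['intrinsics'],1).tolist())
c,im,d=load('scene0'); P=cloud(c,d)
q=P[(P[...,1]>-.05)&(P[...,1]<.1)&(P[...,2]>.08)&(P[...,0]<.95)]
print('carton front x',np.percentile(q[:,0],[0.5,5,20]),'top z',q[:,2].max())
r=R.from_quat(ctrl.get_state()['tcp_rot']).as_matrix(); print(np.round(r,3).tolist())
rel((.55,.015,.20),-.115+np.pi/2)
E
```

```text
[[-0.0, -0.958, -0.288, 0.073], [1.0, -0.0, 0.001, -0.0], [-0.001, -0.288, 0.958, -0.176], [0.0, 0.0, 0.0, 1.0]] [[293.3, 0.0, 284.1], [0.0, 293.3, 208.3], [0.0, 0.0, 1.0]]
carton front x [0.03574568 0.04294281 0.06609402] top z 0.3015086284298075
[[-0.909, 0.417, -0.0], [0.417, 0.909, -0.0], [0.0, -0.0, -1.0]]
shift [-0.4938 -0.4321 -0.0024]
world turn 0.3148 tool-z turn -0.3148 q6 -0.15
```

Call:
carry_out(deltas=[-0.04, -0.035, 0, 0, 0, 0, -0.08, -0.07, 0, 0, 0, 0, -0.12, -0.105, 0, 0, 0, 0, -0.16, -0.14, 0, 0, 0, 0, -0.2, -0.175, 0, 0, 0, 0])

```text
time: 1.68
eef_pos: [0.3907, 0.3697, 0.1979]
tcp_rot: [0.213, 0.977, 0.0, 0.0]
contact_force: [0.2, -0.0, -0.0]
opening: 0.998
finger_force: 0.0
```

Call:
carry_out(deltas=[-0.04, -0.035, 0, 0, 0, 0, -0.08, -0.07, 0, 0, 0, 0, -0.12, -0.105, 0, 0, 0, 0, -0.16, -0.14, 0, 0, 0, 0, -0.2, -0.175, 0, 0, 0, 0])

```text
time: 2.3
eef_pos: [0.4996, 0.1271, 0.198]
tcp_rot: [0.213, 0.977, 0.0, 0.0]
contact_force: [0.6, -0.4, 0.3]
opening: 1.003
finger_force: 0.0
```

Call:
carry_out(deltas=[-0.03, -0.027, 0, 0, 0, -0.1, -0.06, -0.055, 0, 0, 0, -0.2, -0.094, -0.082, 0, 0, 0, -0.315, -0.094, -0.082, 0, 0, 0, -0.315, -0.094, -0.082, 0, 0, 0, -0.315])

```text
time: 2.92
eef_pos: [0.55, 0.0154, 0.1975]
tcp_rot: [0.058, 0.998, 0.0, -0.0]
contact_force: [0.1, -0.7, 0.3]
opening: 0.998
finger_force: 0.0
```

```bash
python3 - <<'E'
from fit import *
s=ctrl.get_state(); print(s['time'],np.round(s['eef_pos'],4),np.round(s['qpos'],3),s['contact_force'])
c,im,d=shot('wrist','w1'); P=cloud(c,d)
for nm,lo,hi,zr in [('block',(.5,-.15),(.68,.15),(.006,.02)),('f1',(.5,.05),(.66,.13),(.045,.07)),('f2',(.5,-.03),(.66,.04),(.045,.07)),('f3',(.5,-.12),(.66,-.03),(.045,.07)),('gauge',(.38,-.1),(.5,.1),(.022,.04))]: print(nm,rect(P,lo,hi,zr))
q=P[(P[...,1]>-.1)&(P[...,1]<.1)&(P[...,2]>.08)&(P[...,0]>.62)]; print(len(q), q[:,0].min() if len(q) else 0)
print([ (r['score'],r['uv']) for r in ctrl.find_in('wrist','fuse1')])
E
```

```text
2.925 [0.55   0.0154 0.1975] [-0.157  0.012  1.885  0.     1.246 -1.612] [ 0.14880136 -0.69062685  0.31327576]
block (8061, array([592.3,  14.3]), array([196.1, 110.2]), 83.4, np.float64(12.1))
f1 (1426, array([600.9,  83. ]), array([25.1, 87.9]), 82.7, np.float64(53.5))
f2 (1393, array([591.5,  14.1]), array([24.3, 88.1]), 83.0, np.float64(53.5))
f3 (1426, array([584.6, -55.1]), array([25.1, 88.7]), 83.0, np.float64(53.4))
gauge (1099, array([439.6, -18.2]), array([67.8, 34.3]), 77.9, np.float64(27.9))
6613 0.6837722468415417
[(0.91, [229.2, 222.8]), (0.87, [287.4, 221.0]), (0.69, [347.5, 221.0])]
```

View pics/w1.png

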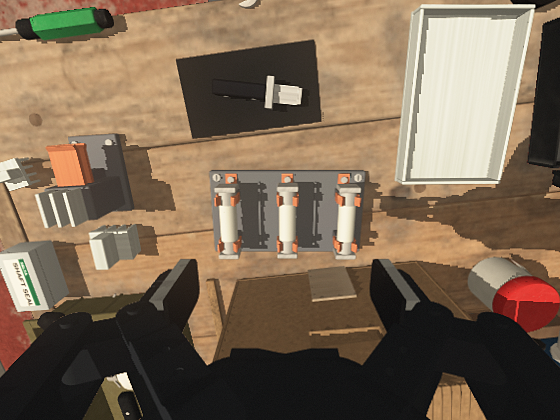

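The wrist view shows the three fuses at (229,221), (287,221) and (347,221), the gauge at (265,92), the tray at (465,95), the contact at (75,160) and the cooler at (115,245). Next I get the tray pose and the first grasp.

```bash
python3 - <<'E'
from fit import *
c,im,d=load('w1'); P=cloud(c,d)
print('tray rim',rect(P,(.34,.15),(.58,.33),(.020,.03)),'floor',rect(P,(.39,.19),(.53,.29),(.001,.008)))
m=(P[...,0]>.34)&(P[...,0]<.6)&(P[...,1]>.12)&(P[...,1]<.33)&(P[...,2]>.02)&(P[...,2]<.035)
n,l,st,cc=cv2.connectedComponentsWithStats(m.astype(np.uint8)); k=1+st[1:,4].argmax(); p=P[l==k]
b=cv2.minAreaRect((p[:,:2]*1000).astype(np.float32)); print('comp',b,st[k])
rel((.6009,.0835,.10),-.115+np.pi/2)
E
```

```text
tray rim (4244, array([479.9, 249.9]), array([171.8, 194.5]), 84.8, np.float64(25.4)) floor (10469, array([460., 240.]), array([100., 140.]), 90.0, np.float64(4.4))
comp ((479.9559326171875, 225.9382781982422), (121.63301086425781, 190.46803283691406), 83.88212585449219) [ 400    4  135  181 3210]
shift [-0.0431  0.0728  0.0976]
world turn -0.0009 tool-z turn 0.0009 q6 -1.612
```

Call:
carry_out(deltas=[-0.03, 0.03, 0.03, 0, 0, 0, -0.06, 0.062, 0.06, 0, 0, 0, -0.06, 0.062, 0.06, 0, 0, 0], grip=58, grip_force=80)

```text
time: 3.4
eef_pos: [0.6153, 0.0726, 0.1331]
tcp_rot: [0.056, 0.998, 0.0, -0.004]
contact_force: [-1.0, 0.3, -0.6]
opening: 0.582
finger_force: 0.0
```

```bash
python3 - <<'E'
from fit import *
print(ctrl.get_state()['opening'])
rel((.6009,.0835,.035),-.116+np.pi/2)
E
```

```text
0.582466535096888
shift [0.0148 0.0092 0.0982]
world turn -0.0048 tool-z turn 0.0048 q6 -1.506
```

Call:
carry_out(deltas=[0.017, 0.011, 0.03, 0, 0, 0, 0.017, 0.011, 0.06, 0, 0, 0, 0.017, 0.011, 0.06, 0, 0, 0, 0.017, 0.011, 0.06, 0, 0, 0])

```text
time: 3.9
eef_pos: [0.6023, 0.0827, 0.0798]
tcp_rot: [0.057, 0.998, -0.0, 0.001]
contact_force: [0.2, -0.0, 0.1]
opening: 0.581
finger_force: 0.0
```

```bash
python3 - <<'E'
from fit import *
s=ctrl.get_state();print(s['opening'],s['contact_force'],s['eef_pos'])
rel((.6009,.0835,.035),-.116+np.pi/2)
E
```

```text
0.580659537035846 [ 0.22012609 -0.0251725   0.11108977] [0.60229936 0.08270516 0.07977864]
shift [0.0016 0.0006 0.0448]
world turn -0.0014 tool-z turn 0.0014 q6 -1.486
```

Call:
carry_out(deltas=[0.001, 0.001, 0.022, 0, 0, 0, 0.001, 0.001, 0.044, 0, 0, 0, 0.001, 0.001, 0.044, 0, 0, 0, 0.001, 0.001, 0.044, 0, 0, 0])

```text
time: 4.4
eef_pos: [0.602, 0.0836, 0.0358]
tcp_rot: [0.057, 0.998, 0.0, 0.002]
contact_force: [0.4, 1.1, 0.5]
opening: 0.582
finger_force: 0.0
```

Call:
carry_out(deltas=[0, 0, 0, 0, 0, 0, 0, 0, 0, 0, 0, 0, 0, 0, 0, 0, 0, 0, 0, 0, 0, 0, 0, 0], grip=0, grip_force=90)

```text
time: 4.9
eef_pos: [0.6005, 0.0838, 0.0337]
tcp_rot: [0.057, 0.998, 0.0, 0.0]
contact_force: [-0.2, 0.3, -0.7]
opening: -0.001
finger_force: 0.0
```

Call:
carry_out(deltas=[0, 0, -0.01, 0, 0, 0, 0, 0, -0.02, 0, 0, 0, 0, 0, -0.04, 0, 0, 0, 0, 0, -0.08, 0, 0, 0, 0, 0, -0.08, 0, 0, 0])

```text
time: 5.52
eef_pos: [0.6041, 0.0838, 0.1197]
tcp_rot: [0.057, 0.998, 0.0, 0.005]
contact_force: [0.1, -0.3, 0.3]
opening: -0.006
finger_force: 0.0
```

```bash
python3 - <<'E'
from fit import *
def T(x,y,a=-.107): return .480+x*np.cos(a)-y*np.sin(a), .226+x*np.sin(a)+y*np.cos(a)
for x in (-.052,0,.052): print(T(x,0))
rel((*T(-.052,0),.115),-.107)
c,im,d=shot('wrist','w2'); cv2.imwrite('pics/w2c.png',im[140:,:,::-1])
E
```

```text
(np.float64(0.42829739010256174), np.float64(0.23155338903673434))
(np.float64(0.48), np.float64(0.226))
(np.float64(0.5317026098974382), np.float64(0.22044661096326568))
shift [0.1916 0.1267 0.0028]
world turn -1.5631 tool-z turn 1.5631 q6 -1.485
```

View pics/w2c.png

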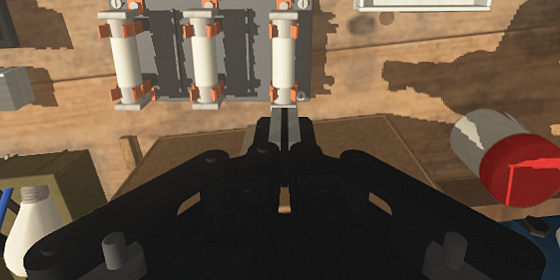

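The gripper shut fully on nothing, and fuse1 is still in its clips at (285,60) in the crop. I'll check the geometry.

```bash
python3 - <<'E'
from fit import *
c,im,d=load('w2'); P=cloud(c,d)
s=ctrl.get_state(); print(s['eef_pos'],s['opening'],s['time'])
print('fuse1 now',rect(P,(.5,.05),(.66,.13),(.045,.07)),'proj',proj(c,[[.601,.0835,.044]]),'tcp px',proj(c,[s['eef_pos']]))
# gripper points: along the tool axis, near
r=R.from_quat(s['tcp_rot']); L=r.inv().apply((P-s['eef_pos']).reshape(-1,3)).reshape(P.shape)
m=(abs(L[...,1])<.06)&(L[...,2]>-.1)&(L[...,2]<.02)&(abs(L[...,0])<.06)
for v in range(250,330,6):
    k=m[v]; print(v, np.round(L[v,k][:, :][::6],3).tolist()[:6]) if k.any() else 0
E
```

```text
[0.60241989 0.08375172 0.11707809] 0.0010326238993639152 5.575
fuse1 now (2402, array([600.6,  83.4]), array([24.9, 87.1]), 83.5, np.float64(53.5)) proj [[283.76315582 200.90076987]] tcp px [[284.4819565  233.53729541]]
250 [[0.008, -0.006, -0.043], [0.008, -0.003, -0.043], [0.008, -0.0, -0.043], [0.008, 0.003, -0.043], [0.009, 0.006, -0.044]]
256 [[0.009, -0.007, -0.051], [0.008, -0.004, -0.05], [0.009, -0.001, -0.051], [0.008, 0.002, -0.049], [0.009, 0.005, -0.05]]
262 [[0.005, -0.014, -0.049], [0.005, -0.011, -0.049], [0.004, -0.008, -0.048], [0.009, -0.005, -0.057], [0.008, -0.002, -0.056], [0.009, 0.001, -0.057]]
268 [[0.005, -0.013, -0.056], [0.005, -0.011, -0.055], [0.005, -0.008, -0.056], [0.008, -0.005, -0.062], [0.009, -0.002, -0.062], [0.009, 0.001, -0.062]]
274 [[0.005, -0.013, -0.062], [0.005, -0.011, -0.06], [0.005, -0.008, -0.06], [0.009, -0.005, -0.067], [0.009, -0.003, -0.068], [0.008, 0.0, -0.067]]
280 [[0.004, -0.014, -0.065], [0.005, -0.011, -0.066], [0.005, -0.008, -0.066], [0.009, -0.005, -0.073], [0.008, -0.003, -0.072], [0.009, -0.0, -0.072]]
286 [[0.01, -0.01
[... 483 characters left out ...]
-0.09], [0.01, -0.032, -0.091], [0.009, -0.03, -0.09], [0.01, -0.028, -0.09], [0.01, -0.026, -0.091]]
310 [[0.011, -0.039, -0.095], [0.01, -0.038, -0.094], [0.009, -0.036, -0.093], [0.01, -0.034, -0.094], [0.01, -0.032, -0.093], [0.01, -0.03, -0.093]]
316 [[0.01, -0.042, -0.097], [0.01, -0.04, -0.097], [0.011, -0.038, -0.098], [0.01, -0.036, -0.098], [0.01, -0.034, -0.097], [0.011, -0.032, -0.098]]
322 [[0.01, -0.045, -0.1], [0.01, -0.038, -0.1], [0.01, -0.031, -0.1], [0.008, -0.028, -0.098], [0.007, -0.027, -0.096], [0.006, -0.026, -0.095]]
328 [[0.007, -0.029, -0.1], [0.007, -0.028, -0.099], [0.001, -0.028, -0.092], [0.001, -0.026, -0.092], [0.002, -0.024, -0.093], [0.001, -0.022, -0.092]]
```

```bash
python3 - <<'E'
from fit import *
for f in ['w2','w1']:
    c,im,d=load(f); P=cloud(c,d)
    m=ctrl.camera_model('wrist'); L=P.copy()
    W=c[2]@np.linalg.inv(np.array(m['hand_eye'])); Wi=np.linalg.inv(W); L=P@Wi[:3,:3].T+Wi[:3,3]
    if f=='w2':
        for v in range(200,250,4): print(v,d[v,280:290:3],np.round(L[v,284],3),im[v,278])
    else:
        k=(L[...,2]>-.09)&(L[...,2]<.03)&(abs(L[...,1])<.075)&(abs(L[...,0])<.05)&(d>0); q=L[k]; print(len(q),np.percentile(q[:,2],[0,50,100]),q[q[:,2]>q[:,2].max()-.004][:8].round(3))
E
```

```text
200 [0.2511773  0.24998191 0.25140616 0.25306693] [ 0.007 -0.     0.066] [249 244 228]
204 [0.25249904 0.2521893  0.25163907 0.25219065] [ 0.004 -0.     0.065] [248 244 227]
208 [0.25347486 0.25337157 0.25167084 0.25378922] [ 0.    -0.     0.066] [249 245 228]
212 [0.25319454 0.25333568 0.25409892 0.2541551 ] [-0.003 -0.     0.064] [249 245 228]
216 [0.25566882 0.25373995 0.2537195  0.25505406] [-0.007 -0.     0.066] [249 244 228]
220 [0.25750092 0.25551245 0.2574247  0.25791153] [-0.011 -0.     0.067] [248 244 228]
224 [0.2576856  0.2568989  0.25734586 0.2582029 ] [-0.014 -0.     0.065] [249 245 229]
228 [0.2593646  0.2582947  0.25775692 0.26115817] [-0.018 -0.     0.066] [148 138 120]
232 [0.25914612 0.258821   0.25989076 0.26089987] [-0.022 -0.     0.067] [244 237 216]
236 [0.2609394  0.26144168 0.26177293 0.2621127 ] [-0.026 -0.     0.065] [176 165 147]
240 [0.26236606 0.2611518  0.26112333 0.2628914 ] [-0.029 -0.     0.065] [233 224 202]
244 [0.26329255 0.26245874 0.26229778 0.2635299 ] [-0.034 -0.     0.066] [153 141 126]
248 [0.14970647 0.14951281 0.14935368 0.14875914] [ 0.01  -0.001 -0.039] [90 86 77]
5232 [-0.08999803 -0.07088184 -0.04629487] [[ 0.009 -0.047 -0.05 ]
 [ 0.01  -0.046 -0.05 ]
 [ 0.01  -0.043 -0.05 ]
 [ 0.009 -0.043 -0.049]
 [ 0.009  0.042 -0.049]
 [ 0.01   0.043 -0.05 ]
 [ 0.01   0.046 -0.05 ]
 [ 0.01   0.047 -0.05 ]]
```

The depth data shows the finger ends at tool z = -0.039 when shut and -0.050 when open. So the real tips sit about 39 mm short of the reported TCP, and I'll use that offset from here on.

Call:
carry_out(deltas=[0.001, 0, 0.035, 0, 0, 0, 0.001, 0, 0.07, 0, 0, 0, 0.001, 0, 0.07, 0, 0, 0], grip=58)

```text
time: 5.95
eef_pos: [0.5956, 0.0839, 0.0393]
tcp_rot: [0.057, 0.998, -0.0, -0.005]
contact_force: [-0.1, 1.1, 0.5]
opening: 0.578
finger_force: 0.0
```

Call:
carry_out(deltas=[0, 0, 0.017, 0, 0, 0, 0, 0, 0.034, 0, 0, 0, 0, 0, 0.051, 0, 0, 0, 0, 0, 0.051, 0, 0, 0, 0, 0, 0.051, 0, 0, 0])

```text
time: 6.58
eef_pos: [0.5998, 0.0839, -0.0072]
tcp_rot: [0.057, 0.998, 0.0, 0.0]
contact_force: [0.4, 0.1, 0.5]
opening: 0.581
finger_force: 0.0
```

Call:
carry_out(deltas=[0, 0, 0, 0, 0, 0, 0, 0, 0, 0, 0, 0, 0, 0, 0, 0, 0, 0, 0, 0, 0, 0, 0, 0], grip=0, grip_force=90)

```text
time: 7.08
eef_pos: [0.6003, 0.0838, -0.0063]
tcp_rot: [0.057, 0.998, -0.0, 0.001]
contact_force: [-1.7, -0.4, 6.2]
opening: 0.204
finger_force: 88.0
```

Call:
carry_out(deltas=[0, 0, -0.004, 0, 0, 0, 0, 0, -0.008, 0, 0, 0, 0, 0, -0.012, 0, 0, 0, 0, 0, -0.016, 0, 0, 0, 0, 0, -0.022, 0, 0, 0])

```text
time: 7.7
eef_pos: [0.6009, 0.0839, 0.0167]
tcp_rot: [0.057, 0.998, -0.0, 0.001]
contact_force: [-0.0, -0.1, -0.6]
opening: 0.2
finger_force: 89.6
```

Call:
carry_out(deltas=[0, 0, -0.03, 0, 0, 0, 0, 0, -0.06, 0, 0, 0, 0, 0, -0.08, 0, 0, 0, 0, 0, -0.08, 0, 0, 0])

```text
time: 8.2
eef_pos: [0.6023, 0.0839, 0.0988]
tcp_rot: [0.057, 0.998, 0.0, 0.004]
contact_force: [-0.1, 0.2, -1.8]
opening: 0.203
finger_force: 89.6
```

```bash
python3 - <<'E'
from fit import *
s=ctrl.get_state();print(s['opening'],s['contact_force'],s['eef_pos'])
c,im,d=shot('wrist','w3'); P=cloud(c,d); cv2.imwrite('pics/w3c.png',im[100:400,100:460,::-1])
print(rect(P,(.5,.04),(.66,.13),(.1,.15)))
def T(x,y,a=-.107): return .480+x*np.cos(a)-y*np.sin(a), .226+x*np.sin(a)+y*np.cos(a)
rel((*T(-.052,0),.09),-.107)
E
```

```text
0.20311584097385899 [-0.10574156  0.23739849 -1.83675271] [0.60228573 0.08390598 0.0987669 ]
(884, array([600.6,  83.6]), array([44.6, 83.9]), 82.3, np.float64(144.4))
shift [0.1882 0.1269 0.0058]
world turn -1.563 tool-z turn 1.563 q6 -1.484
```

View pics/w3c.png

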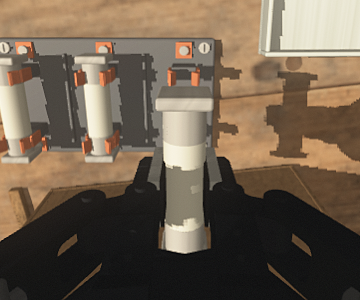

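The fuse is held at mid-barrel, upright between the pads. Now I turn it and carry it to the tray.

Call:
carry_out(deltas=[0.038, 0.025, 0, 0, 0, 0.17, 0.076, 0.05, 0, 0, 0, 0.34, 0.114, 0.076, 0, 0, 0, 0.51, 0.152, 0.102, 0, 0, 0, 0.68, 0.188, 0.127, 0, 0, 0, 0.85])

```text
time: 8.88
eef_pos: [0.425, 0.2321, 0.0931]
tcp_rot: [0.467, 0.885, -0.001, -0.001]
contact_force: [0.6, 0.5, -1.1]
opening: 0.202
finger_force: 89.8
```

Call:
carry_out(deltas=[0, 0, 0, 0, 0, 0.17, 0, 0, 0, 0, 0, 0.34, 0, 0, 0, 0, 0, 0.51, 0, 0, 0, 0, 0, 0.68, 0, 0, 0, 0, 0, 0.713])

```text
time: 9.5
eef_pos: [0.4263, 0.2313, 0.0933]
tcp_rot: [0.744, 0.668, -0.001, -0.001]
contact_force: [0.6, -0.1, -1.3]
opening: 0.201
finger_force: 89.9
```

Call:
carry_out(deltas=[0, 0, 0, 0, 0, 0, 0, 0, 0, 0, 0, 0])

```text
time: 9.75
eef_pos: [0.4271, 0.2315, 0.0943]
tcp_rot: [0.743, 0.669, -0.0, -0.0]
contact_force: [0.3, 0.3, -0.8]
opening: 0.199
finger_force: 89.9
```

```bash
cat >> fit.py <<'E'
def T(x,y,a=-.107): return .480+x*np.cos(a)-y*np.sin(a), .226+x*np.sin(a)+y*np.cos(a)
E
python3 - <<'E'
from fit import *
s=ctrl.get_state();print(s['opening'],s['contact_force'],s['eef_pos'])
rel((*T(-.052,0),-.032),-.107)
E
```

```text
0.19864506947622393 [ 0.32072898  0.30662763 -0.8330202 ] [0.42709324 0.23152553 0.09432141]
shift [0.0002 0.0013 0.1263]
world turn -0.0014 tool-z turn 0.0014 q6 0.393
```

Call:
carry_out(deltas=[0, 0.001, 0.045, 0, 0, 0, 0, 0.001, 0.085, 0, 0, 0, 0, 0.001, 0.115, 0, 0, 0, 0, 0.001, 0.126, 0, 0, 0, 0, 0.001, 0.126, 0, 0, 0])

```text
time: 10.38
eef_pos: [0.4278, 0.2314, -0.0293]
tcp_rot: [0.743, 0.669, -0.002, -0.001]
contact_force: [-7.1, -2.9, 13.2]
opening: 0.204
finger_force: 100.1
```

Call:
carry_out(deltas=[0, 0, 0, 0, 0, 0, 0, 0, 0.0, 0, 0, 0, 0, 0, 0.0, 0, 0, 0], grip=40)

```text
time: 10.75
eef_pos: [0.4293, 0.2318, -0.0305]
tcp_rot: [0.744, 0.668, 0.001, 0.0]
contact_force: [-0.4, 0.2, 4.9]
opening: 0.403
finger_force: 2.4
```

Call:
carry_out(deltas=[0, 0, -0.03, 0, 0, 0, 0, 0, -0.08, 0, 0, 0, 0, 0, -0.126, 0, 0, 0, 0, 0, -0.126, 0, 0, 0])

```text
time: 11.25
eef_pos: [0.4315, 0.2325, 0.0989]
tcp_rot: [0.744, 0.668, 0.004, 0.002]
contact_force: [-0.1, 0.2, -0.5]
opening: 0.399
finger_force: 0.0
```

```bash
python3 - <<'E'
from fit import *
c,im,d=shot('wrist','w4'); P=cloud(c,d)
print('fuse in tray',rect(P,(.37,.15),(.47,.31),(.01,.0225)))
rel((.5917,.0142,.094),-.117+np.pi/2)
c,im,d=shot('top','t4');P=cloud(c,d); print('top',rect(P,(.4,.19),(.47,.28),(.01,.04)))
E
```

```text
fuse in tray (1642, array([415. , 241.6]), array([130.9,  99.9]), 84.1, np.float64(18.8))
shift [-0.1991  0.1844  0.0028]
world turn 1.5606 tool-z turn -1.5606 q6 0.394
top (245, array([429.7, 226.2]), array([72.6, 21.7]), 84.9, np.float64(23.4))
```

Call:
carry_out(deltas=[-0.04, 0.037, 0, 0, 0, -0.17, -0.08, 0.074, 0, 0, 0, -0.34, -0.12, 0.11, 0, 0, 0, -0.51, -0.16, 0.147, 0, 0, 0, -0.68, -0.199, 0.184, 0, 0, 0, -0.85], grip=58)

```text
time: 11.98
eef_pos: [0.5891, 0.0125, 0.0917]
tcp_rot: [0.4, 0.917, -0.001, -0.002]
contact_force: [0.6, 0.9, 0.2]
opening: 0.581
finger_force: 0.0
```

Call:
carry_out(deltas=[0, 0, 0, 0, 0, -0.17, 0, 0, 0, 0, 0, -0.34, 0, 0, 0, 0, 0, -0.51, 0, 0, 0, 0, 0, -0.68, 0, 0, 0, 0, 0, -0.711])

```text
time: 12.6
eef_pos: [0.5884, 0.0141, 0.092]
tcp_rot: [0.059, 0.998, 0.0, -0.002]
contact_force: [0.7, 0.7, -0.5]
opening: 0.58
finger_force: 0.0
```

Call:
carry_out(deltas=[0, 0, 0, 0, 0, 0, 0, 0, 0, 0, 0, 0])

```text
time: 12.85
eef_pos: [0.5896, 0.014, 0.094]
tcp_rot: [0.059, 0.998, 0.0, -0.001]
contact_force: [-1.2, -0.7, -1.3]
opening: 0.577
finger_force: 0.0
```

```bash
python3 - <<'E'
from fit import *
c,im,d=shot('wrist','w5'); P=cloud(c,d)
print('f2',rect(P,(.5,-.03),(.66,.05),(.045,.07)), 'f3',rect(P,(.5,-.12),(.66,-.03),(.045,.07)))
rel((.5917,.0142,-.006),-.117+np.pi/2)
E
```

```text
f2 (3008, array([591.6,  14.2]), array([25.1, 88.2]), 83.2, np.float64(53.6)) f3 (3042, array([584.3, -55.5]), array([25.9, 87.9]), 83.6, np.float64(53.3))
shift [-0.0019  0.0004  0.1003]
world turn 0.0008 tool-z turn -0.0008 q6 -1.601
```

Call:
carry_out(deltas=[-0.001, 0, 0.04, 0, 0, 0, -0.001, 0, 0.07, 0, 0, 0, -0.001, 0, 0.09, 0, 0, 0, -0.001, 0, 0.1, 0, 0, 0, -0.001, 0, 0.1, 0, 0, 0])

```text
time: 13.52
eef_pos: [0.5909, 0.0139, -0.0056]
tcp_rot: [0.058, 0.998, 0.0, -0.0]
contact_force: [-0.2, 0.1, 0.2]
opening: 0.577
finger_force: 0.0
```

Call:
carry_out(deltas=[0, 0, 0, 0, 0, 0, 0, 0, 0, 0, 0, 0, 0, 0, 0, 0, 0, 0, 0, 0, 0, 0, 0, 0], grip=0)

```text
time: 14.02
eef_pos: [0.5922, 0.0136, -0.0037]
tcp_rot: [0.058, 0.998, -0.0, 0.001]
contact_force: [-1.3, 0.1, 6.4]
opening: 0.2
finger_force: 88.0
```

Call:
carry_out(deltas=[0, 0, -0.004, 0, 0, 0, 0, 0, -0.008, 0, 0, 0, 0, 0, -0.012, 0, 0, 0, 0, 0, -0.016, 0, 0, 0, 0, 0, -0.022, 0, 0, 0])

```text
time: 14.65
eef_pos: [0.5919, 0.0137, 0.0183]
tcp_rot: [0.058, 0.998, -0.0, 0.001]
contact_force: [0.5, -1.0, -1.9]
opening: 0.2
finger_force: 89.6
```

Call:
carry_out(deltas=[0, 0, -0.03, 0, 0, 0, 0, 0, -0.06, 0, 0, 0, 0, 0, -0.08, 0, 0, 0, 0, 0, -0.08, 0, 0, 0])

```text
time: 15.15
eef_pos: [0.5937, 0.0134, 0.1007]
tcp_rot: [0.058, 0.998, -0.0, 0.004]
contact_force: [1.1, -1.0, -1.8]
opening: 0.201
finger_force: 88.7
```

```bash
python3 - <<'E'
from fit import *
rel((*T(0,0),.095),-.107)
E
```

```text
shift [0.1377 0.1979 0.0045]
world turn -1.561 tool-z turn 1.561 q6 -1.602
```

Call:
carry_out(deltas=[0.027, 0.04, 0, 0, 0, 0.17, 0.055, 0.08, 0, 0, 0, 0.34, 0.083, 0.12, 0, 0, 0, 0.51, 0.11, 0.16, 0, 0, 0, 0.68, 0.137, 0.198, 0, 0, 0, 0.85])

```text
time: 15.78
eef_pos: [0.4765, 0.2275, 0.0956]
tcp_rot: [0.467, 0.884, -0.0, -0.001]
contact_force: [-0.2, 0.2, -0.3]
opening: 0.196
finger_force: 88.8
```

Call:
carry_out(deltas=[0, 0, 0, 0, 0, 0.17, 0, 0, 0, 0, 0, 0.34, 0, 0, 0, 0, 0, 0.51, 0, 0, 0, 0, 0, 0.68, 0, 0, 0, 0, 0, 0.711])

```text
time: 16.4
eef_pos: [0.4773, 0.2263, 0.0956]
tcp_rot: [0.744, 0.668, -0.001, -0.0]
contact_force: [-0.3, -0.2, -0.7]
opening: 0.204
finger_force: 88.8
```

Call:
carry_out(deltas=[0, 0, 0, 0, 0, 0, 0, 0, 0, 0, 0, 0])

```text
time: 16.65
eef_pos: [0.4779, 0.2264, 0.0964]
tcp_rot: [0.743, 0.669, -0.0, -0.0]
contact_force: [-0.3, -1.2, -1.3]
opening: 0.2
finger_force: 88.8
```

```bash
python3 - <<'E'
from fit import *
s=ctrl.get_state();print(s['opening'],s['eef_pos'])
c,im,d=shot('top','t5');P=cloud(c,d); print('top f1',rect(P,(.4,.19),(.455,.28),(.01,.04)))
rel((*T(0,0),-.029),-.107)
E
```

```text
0.20047825037150513 [0.47785831 0.22639557 0.09639233]
top f1 (213, array([428.9, 221.5]), array([62.7, 21.8]), 85.6, np.float64(23.5))
shift [-0.0002  0.0021  0.1255]
world turn -0.001 tool-z turn 0.001 q6 0.356
```

Call:
carry_out(deltas=[0, 0.002, 0.045, 0, 0, 0, 0, 0.002, 0.085, 0, 0, 0, 0, 0.002, 0.115, 0, 0, 0, 0, 0.002, 0.125, 0, 0, 0, 0, 0.002, 0.125, 0, 0, 0])

```text
time: 17.32
eef_pos: [0.4802, 0.2263, -0.0275]
tcp_rot: [0.744, 0.669, -0.0, -0.0]
contact_force: [0.2, -0.7, 1.2]
opening: 0.203
finger_force: 88.4
```

Call:
carry_out(deltas=[0, 0, 0, 0, 0, 0, 0, 0, 0.0, 0, 0, 0, 0, 0, 0.0, 0, 0, 0], grip=40)

```text
time: 17.7
eef_pos: [0.4803, 0.2264, -0.028]
tcp_rot: [0.744, 0.668, 0.0, 0.0]
contact_force: [-0.2, 0.1, -0.1]
opening: 0.399
finger_force: 0.0
```

Call:
carry_out(deltas=[0, 0, -0.03, 0, 0, 0, 0, 0, -0.08, 0, 0, 0, 0, 0, -0.125, 0, 0, 0, 0, 0, -0.125, 0, 0, 0])

```text
time: 18.2
eef_pos: [0.4835, 0.2272, 0.1017]
tcp_rot: [0.744, 0.668, 0.004, 0.002]
contact_force: [0.7, -0.7, 0.6]
opening: 0.401
finger_force: 0.0
```

```bash
python3 - <<'E'
from fit import *
rel((.5845,-.0553,.096),-.117+np.pi/2)
E
```

```text
shift [-0.2702  0.1305  0.0059]
world turn 1.5606 tool-z turn -1.5606 q6 0.356
```

Call:
carry_out(deltas=[-0.054, 0.026, 0, 0, 0, -0.17, -0.108, 0.053, 0, 0, 0, -0.34, -0.162, 0.079, 0, 0, 0, -0.51, -0.216, 0.106, 0, 0, 0, -0.68, -0.27, 0.132, 0, 0, 0, -0.85], grip=58)

```text
time: 18.82
eef_pos: [0.5817, -0.057, 0.0953]
tcp_rot: [0.4, 0.917, -0.0, -0.001]
contact_force: [0.1, 0.9, 0.0]
opening: 0.58
finger_force: 0.0
```

Call:
carry_out(deltas=[0, 0, 0, 0, 0, -0.17, 0, 0, 0, 0, 0, -0.34, 0, 0, 0, 0, 0, -0.51, 0, 0, 0, 0, 0, -0.68, 0, 0, 0, 0, 0, -0.711])

```text
time: 19.45
eef_pos: [0.5812, -0.0553, 0.0952]
tcp_rot: [0.059, 0.998, 0.0, -0.001]
contact_force: [-0.6, 0.4, -0.6]
opening: 0.583
finger_force: 0.0
```

Call:
carry_out(deltas=[0, 0, 0, 0, 0, 0, 0, 0, 0, 0, 0, 0])

```text
time: 19.7
eef_pos: [0.5819, -0.0554, 0.0963]
tcp_rot: [0.059, 0.998, 0.0, -0.0]
contact_force: [0.1, -0.2, 0.7]
opening: 0.577
finger_force: 0.0
```

```bash
python3 - <<'E'
from fit import *
c,im,d=shot('wrist','w6'); P=cloud(c,d)
print('f3',rect(P,(.5,-.12),(.66,-.03),(.045,.07)))
rel((.5845,-.0554,-.006),-.117+np.pi/2)
E
```

```text
f3 (2941, array([584.4, -55.7]), array([24.4, 87.9]), 83.3, np.float64(53.6))
shift [-0.0025  0.0003  0.1025]
world turn 0.0008 tool-z turn -0.0008 q6 -1.721
```

Call:
carry_out(deltas=[-0.002, 0, 0.04, 0, 0, 0, -0.002, 0, 0.07, 0, 0, 0, -0.002, 0, 0.09, 0, 0, 0, -0.002, 0, 0.102, 0, 0, 0, -0.002, 0, 0.102, 0, 0, 0])

```text
time: 20.38
eef_pos: [0.5838, -0.0556, -0.0059]
tcp_rot: [0.058, 0.998, 0.0, -0.001]
contact_force: [-0.5, 0.4, 0.7]
opening: 0.579
finger_force: 0.0
```

Call:
carry_out(deltas=[0, 0, 0, 0, 0, 0, 0, 0, 0, 0, 0, 0, 0, 0, 0, 0, 0, 0, 0, 0, 0, 0, 0, 0], grip=0)

```text
time: 20.88
eef_pos: [0.5853, -0.0561, -0.0038]
tcp_rot: [0.058, 0.998, -0.0, 0.001]
contact_force: [-1.5, -0.3, 5.9]
opening: 0.204
finger_force: 88.0
```

Call:
carry_out(deltas=[0, 0, -0.004, 0, 0, 0, 0, 0, -0.008, 0, 0, 0, 0, 0, -0.012, 0, 0, 0, 0, 0, -0.016, 0, 0, 0, 0, 0, -0.022, 0, 0, 0])

```text
time: 21.5
eef_pos: [0.585, -0.0558, 0.0183]
tcp_rot: [0.058, 0.998, -0.0, 0.001]
contact_force: [-0.3, 0.1, -0.4]
opening: 0.204
finger_force: 89.2
```

Call:
carry_out(deltas=[0, 0, -0.03, 0, 0, 0, 0, 0, -0.06, 0, 0, 0, 0, 0, -0.08, 0, 0, 0, 0, 0, -0.08, 0, 0, 0])

```text
time: 22.0
eef_pos: [0.5866, -0.0563, 0.1006]
tcp_rot: [0.058, 0.998, -0.001, 0.004]
contact_force: [-0.5, -0.6, -0.0]
opening: 0.2
finger_force: 89.2
```

```bash
python3 - <<'E'
from fit import *
rel((*T(.052,0),.095),-.107)
E
```

```text
shift [0.0868 0.2685 0.0046]
world turn -1.5611 tool-z turn 1.5611 q6 -1.722
```

Call:
carry_out(deltas=[0.017, 0.054, 0, 0, 0, 0.17, 0.034, 0.108, 0, 0, 0, 0.34, 0.052, 0.162, 0, 0, 0, 0.51, 0.07, 0.215, 0, 0, 0, 0.68, 0.086, 0.269, 0, 0, 0, 0.85])

```text
time: 22.62
eef_pos: [0.5287, 0.223, 0.0955]
tcp_rot: [0.467, 0.884, -0.0, -0.001]
contact_force: [0.8, -0.1, -1.4]
opening: 0.203
finger_force: 89.5
```

Call:
carry_out(deltas=[0, 0, 0, 0, 0, 0.17, 0, 0, 0, 0, 0, 0.34, 0, 0, 0, 0, 0, 0.51, 0, 0, 0, 0, 0, 0.68, 0, 0, 0, 0, 0, 0.711])

```text
time: 23.25
eef_pos: [0.5293, 0.2214, 0.0955]
tcp_rot: [0.744, 0.668, -0.001, -0.0]
contact_force: [0.4, 0.0, -0.0]
opening: 0.202
finger_force: 89.6
```

Call:
carry_out(deltas=[0, 0, 0, 0, 0, 0, 0, 0, 0, 0, 0, 0])

```text
time: 23.5
eef_pos: [0.5298, 0.2214, 0.0964]
tcp_rot: [0.743, 0.669, -0.0, -0.0]
contact_force: [-1.0, 0.3, -0.5]
opening: 0.197
finger_force: 89.6
```

```bash
python3 - <<'E'
from fit import *
print(ctrl.get_state()['opening'])
c,im,d=shot('top','t6');P=cloud(c,d); print('top f1',rect(P,(.4,.19),(.452,.28),(.01,.04)))
rel((*T(.052,0),-.029),-.107)
E
```

```text
0.19719925059233576
top f1 (240, array([429.9, 233.4]), array([85.7, 21.7]), 85.5, np.float64(23.5))
shift [-0.0008  0.0019  0.1255]
world turn -0.001 tool-z turn 0.001 q6 0.325
```

Call:
carry_out(deltas=[0, 0.002, 0.045, 0, 0, 0, 0, 0.002, 0.085, 0, 0, 0, 0, 0.002, 0.115, 0, 0, 0, 0, 0.002, 0.125, 0, 0, 0, 0, 0.002, 0.125, 0, 0, 0])

```text
time: 24.18
eef_pos: [0.5326, 0.2214, -0.0277]
tcp_rot: [0.744, 0.668, 0.0, 0.0]
contact_force: [0.7, 0.5, -0.4]
opening: 0.197
finger_force: 89.8
```

Call:
carry_out(deltas=[0, 0, 0, 0, 0, 0, 0, 0, 0.0, 0, 0, 0, 0, 0, 0.0, 0, 0, 0], grip=40)

```text
time: 24.55
eef_pos: [0.5324, 0.2213, -0.0279]
tcp_rot: [0.744, 0.668, 0.0, 0.0]
contact_force: [0.1, -0.5, -0.1]
opening: 0.399
finger_force: 0.0
```

Call:
carry_out(deltas=[0, 0, -0.03, 0, 0, 0, 0, 0, -0.08, 0, 0, 0, 0, 0, -0.13, 0, 0, 0, 0, 0, -0.19, 0, 0, 0, 0, 0, -0.23, 0, 0, 0])

```text
time: 25.18
eef_pos: [0.5329, 0.2215, 0.2055]
tcp_rot: [0.744, 0.668, 0.002, 0.001]
contact_force: [1.1, -1.0, -0.4]
opening: 0.401
finger_force: 0.0
```

Call:
carry_out(deltas=[-0.06, 0, 0, 0, 0, -0.17, -0.12, 0, 0, 0, 0, -0.34, -0.18, 0, 0, 0, 0, -0.51, -0.24, 0, 0, 0, 0, -0.68, -0.3, 0, 0, 0, 0, -0.85])

```text
time: 25.8
eef_pos: [0.5013, -0.0663, 0.202]
tcp_rot: [0.41, 0.912, 0.0, 0.001]
contact_force: [0.3, 0.0, -0.0]
opening: 0.397
finger_force: 0.0
```

Call:
carry_out(deltas=[0, 0, 0, 0, 0, -0.17, 0, 0, 0, 0, 0, -0.34, 0, 0, 0, 0, 0, -0.51, 0, 0, 0, 0, 0, -0.68, 0, 0, 0, 0, 0, -0.711])

```text
time: 26.42
eef_pos: [0.5017, -0.0645, 0.2017]
tcp_rot: [0.07, 0.998, -0.0, 0.0]
contact_force: [-0.1, 0.4, 0.0]
opening: 0.398
finger_force: 0.0
```

Call:
carry_out(deltas=[0, 0, 0, 0, 0, 0, 0, 0, 0, 0, 0, 0])

```text
time: 26.68
eef_pos: [0.5017, -0.0645, 0.2016]
tcp_rot: [0.07, 0.998, -0.0, 0.0]
contact_force: [0.1, -0.3, -0.2]
opening: 0.403
finger_force: 0.0
```

```bash
python3 - <<'E'
from fit import *
s=ctrl.get_state(); print(s['time'],s['eef_pos'],s['qpos'].round(2))
c,im,d=shot('wrist','w7'); P=cloud(c,d)
print('gauge',rect(P,(.38,-.1),(.5,.1),(.022,.04)),'blade',rect(P,(.38,-.1),(.5,.1),(.014,.021)))
for nm,lo,hi,zr in [('finsC',(.5,-.26),(.57,-.15),(.088,.11)),('plates',(.44,-.26),(.53,-.15),(.058,.068)),('foot',(.43,-.27),(.6,-.15),(.007,.013)),('rib',(.58,-.27),(.68,-.15),(.047,.07)),('coolplate',(.58,-.27),(.68,-.15),(.024,.033)),('mat',(.35,-.12),(.5,.12),(.0025,.006)),('tray',(.41,.18),(.55,.27),(.022,.04))]: print(nm,rect(P,lo,hi,zr))
c,im,d=shot('top','t7');P=cloud(c,d)
for x in (.429,.480,.5315): print('f',rect(P,(x-.022,.17),(x+.022,.285),(.019,.04)))
E
```

```text
26.675 [ 0.50172411 -0.06452612  0.20164776] [-0.33 -0.1   1.98 -0.    1.26 -1.76]
gauge (971, array([441. , -18.3]), array([68.3, 33.5]), 80.7, np.float64(28.0)) blade (435, array([444.9,  -3.1]), array([97.6, 31.5]), 87.7, np.float64(18.2))
finsC (614, array([ 536.7, -215.6]), array([33.4, 36.3]), 86.7, np.float64(93.2))
plates (1181, array([ 498.9, -207.9]), array([50.7, 50.3]), 75.7, np.float64(63.5))
foot (1368, array([ 532.1, -214.2]), array([ 60. , 130.8]), 87.0, np.float64(9.9))
rib (393, array([ 636.1, -231.3]), array([ 28.8, 111.2]), 63.4, np.float64(53.7))
coolplate (604, array([ 605.1, -215.5]), array([50.2, 40.9]), 85.2, np.float64(27.9))
mat (8243, array([417.5,   1.7]), array([134.8, 237.6]), 0.6, np.float64(4.2))
tray (3111, array([481.2, 223.6]), array([ 87. , 136.8]), 90.0, np.float64(25.5))
f (325, array([435.6, 223.8]), array([102.9,  41.4]), 83.1, np.float64(24.0))
f (314, array([480.3, 227.2]), array([117.3,  31.9]), 85.0, np.float64(23.9))
f (321, array([527. , 231.1]), array([102.9,  42.7]), 84.0, np.float64(23.9))
```

View pics/w7.png

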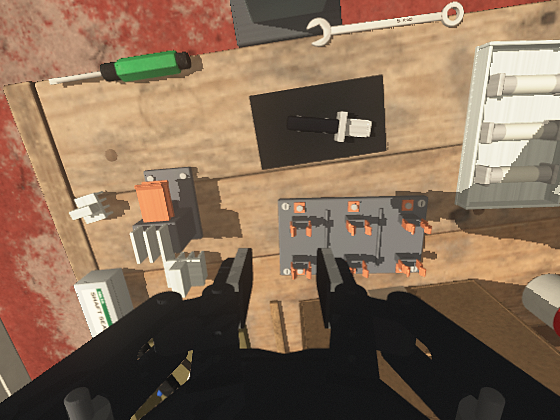

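All three fuses lie flat in the tray on the right. The gauge is at (330,127), the contact at (155,210) and the cooler at (185,270). Next I take a closer look above the gauge.

```bash
python3 - <<'E'
from fit import *
rel((.441,-.022,.13),-.16)
E
```

```text
shift [0.0661 0.0336 0.0716]
world turn 1.5514 tool-z turn -1.5514 q6 -1.759
```

Call:
carry_out(deltas=[0.013, 0.007, 0.014, 0, 0, 0.17, 0.026, 0.013, 0.028, 0, 0, 0.34, 0.04, 0.02, 0.043, 0, 0, 0.51, 0.053, 0.027, 0.057, 0, 0, 0.68, 0.066, 0.034, 0.072, 0, 0, 0.85], grip=55)

```text
time: 27.4
eef_pos: [0.4408, -0.0215, 0.1293]
tcp_rot: [0.478, 0.879, 0.0, 0.0]
contact_force: [-0.2, 0.5, 0.1]
opening: 0.548
finger_force: 0.0
```

Call:
carry_out(deltas=[0, 0, 0, 0, 0, 0.17, 0, 0, 0, 0, 0, 0.34, 0, 0, 0, 0, 0, 0.51, 0, 0, 0, 0, 0, 0.68, 0, 0, 0, 0, 0, 0.74])

```text
time: 28.02
eef_pos: [0.4412, -0.0217, 0.1297]
tcp_rot: [0.762, 0.648, 0.0, 0.0]
contact_force: [-0.0, 0.7, -0.3]
opening: 0.551
finger_force: 0.0
```

Call:
carry_out(deltas=[0, 0, 0, 0, 0, 0, 0, 0, 0, 0, 0, 0])

```text
time: 28.28
eef_pos: [0.4411, -0.0217, 0.1297]
tcp_rot: [0.761, 0.649, 0.0, 0.0]
contact_force: [-0.6, 0.3, 1.0]
opening: 0.551
finger_force: 0.0
```

```bash
cat > g.py <<'E'
from fit import *
def gauge(c,im,d,lo=(.38,-.1),hi=(.5,.1)):
    P=cloud(c,d); x,y,z=P[...,0],P[...,1],P[...,2]
    m=(x>lo[0])&(x<hi[0])&(y>lo[1])&(y<hi[1])&(z>.022)&(z<.04)
    n,l,st,_=cv2.connectedComponentsWithStats(m.astype(np.uint8)); k=1+st[1:,4].argmax(); m=l==k
    dark=m&(im.max(2)<90); p=P[dark][:,:2]*1000; a=cv2.minAreaRect(p.astype(np.float32)); b=cv2.minAreaRect((P[m][:,:2]*1000).astype(np.float32))
    e=P[m&~dark][:,:2]*1000
    print('handle',a,'all',b,'stop mean',e.mean(0),'z',np.median(z[m]))
E
python3 - <<'E'
from g import *
s=ctrl.get_state(); print(s['eef_pos'],s['qpos'].round(2))
gauge(*shot('wrist','w8'))
E
```

```text
[ 0.44114781 -0.02168563  0.12966188] [-0.28 -0.18  2.19 -0.    1.13 -0.12]
handle ((443.4262390136719, -23.383041381835938), (60.83268737792969, 24.847972869873047), 77.48399353027344) all ((441.3533630371094, -18.655181884765625), (68.49036407470703, 33.39087677001953), 80.19281005859375) stop mean [446.08923745  10.11744443] z 0.027925977360421683
```

Call:
carry_out(deltas=[-0.001, 0, 0.04, 0, 0, 0.005, -0.001, 0, 0.08, 0, 0, 0.005, -0.001, 0, 0.12, 0, 0, 0.005, -0.001, 0, 0.12, 0, 0, 0.005, -0.001, 0, 0.12, 0, 0, 0.005])

```text
time: 28.95
eef_pos: [0.4421, -0.023, 0.0109]
tcp_rot: [0.763, 0.647, 0.001, 0.001]
contact_force: [0.9, -1.1, 0.2]
opening: 0.551
finger_force: 0.0
```

```bash
python3 - <<'E'
from g import *
s=ctrl.get_state(); print(s['eef_pos'],s['qpos'].round(2))
rel((.4407,-.0226,-.032),-.166)
E
```

```text
[ 0.44209201 -0.02297649  0.01093434] [-0.28  0.02  2.26  0.    0.86 -0.12]
shift [ 0.0002 -0.0015  0.0429]
world turn -0.0022 tool-z turn 0.0022 q6 -0.118
```

Call:
carry_out(deltas=[0, -0.001, 0.02, 0, 0, 0, 0, -0.001, 0.035, 0, 0, 0, 0, -0.001, 0.042, 0, 0, 0, 0, -0.001, 0.042, 0, 0, 0, 0, -0.001, 0.042, 0, 0, 0])

```text
time: 29.58
eef_pos: [0.4404, -0.0226, -0.032]
tcp_rot: [0.763, 0.647, 0.0, 0.0]
contact_force: [-0.1, 0.1, -0.4]
opening: 0.548
finger_force: 0.0
```

Call:
carry_out(deltas=[0, 0, 0, 0, 0, 0, 0, 0, 0, 0, 0, 0, 0, 0, 0, 0, 0, 0, 0, 0, 0, 0, 0, 0], grip=0, grip_force=80)

```text
time: 30.08
eef_pos: [0.4425, -0.0233, -0.0292]
tcp_rot: [0.762, 0.647, 0.001, 0.002]
contact_force: [-4.3, 1.0, 17.4]
opening: 0.168
finger_force: 81.9
```

```bash
python3 - <<'E'
from g import *
s=ctrl.get_state(); print(s['eef_pos'],s['contact_force'],s['qpos'].round(2))
E
```

```text
[ 0.44253184 -0.02327313 -0.02921786] [-4.28458309  1.02159779 17.44305354] [-0.28  0.11  2.27 -0.    0.76 -0.12]
```

Call:
carry_out(deltas=[0, 0, -0.01, 0, 0, 0, 0, 0, -0.04, 0, 0, 0, 0, 0, -0.08, 0, 0, 0, 0, 0, -0.11, 0, 0, 0, 0, 0, -0.11, 0, 0, 0])

```text
time: 30.7
eef_pos: [0.4419, -0.023, 0.0801]
tcp_rot: [0.763, 0.647, 0.002, 0.003]
contact_force: [0.7, -0.2, -0.3]
opening: 0.169
finger_force: 78.0
```

Call:
carry_out(deltas=[0, 0, 0, 0, 0, 0, 0, 0, 0, 0, 0, 0])

```text
time: 30.95
eef_pos: [0.4385, -0.0221, 0.0757]
tcp_rot: [0.763, 0.647, -0.001, -0.002]
contact_force: [0.4, -0.4, -0.1]
opening: 0.169
finger_force: 78.0
```

```bash
python3 - <<'E'
from g import *
s=ctrl.get_state(); print(s['eef_pos'],s['opening'],s['qpos'].round(2))
c,im,d=shot('wrist','w9'); cv2.imwrite('pics/w9c.png',im[:,80:500,::-1])
# approach: handle centre 38+45 mm in front of mouth
y=-.057; m=np.array([.4748,-.212]); u=np.array([np.cos(y),np.sin(y)])
p=m-u*(.070+.02); print(p, np.hypot(*p)); rel((*p,.06),y+np.pi/2)
E
```

```text
[ 0.43849477 -0.02210526  0.07573946] 0.16878324602335432 [-0.28 -0.1   2.23 -0.    1.01 -0.12]
[ 0.38494617 -0.20687278] 0.43701246700558544
shift [-0.191  -0.0228  0.0159]
world turn -1.4637 tool-z turn 1.4637 q6 -0.118
```

View pics/w9c.png

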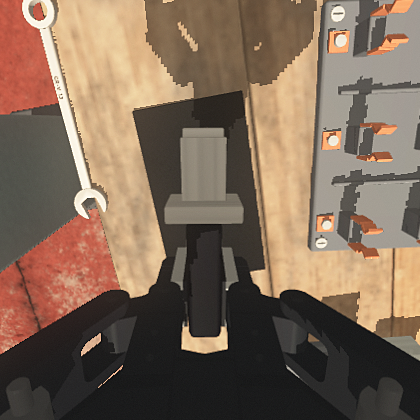

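The gauge is held across its handle, with the blade ahead at (203,165) in the crop and the stop at (203,208). I measure the blade pose in the tool frame.

```bash
cat > blade.py <<'E'
from g import *
def toolpts(c,d):
    W=c[2]@np.linalg.inv(np.array(ctrl.camera_model('wrist')['hand_eye'])); Wi=np.linalg.inv(W); return cloud(c,d)@Wi[:3,:3].T+Wi[:3,3]
def blade(f):
    c,im,d=load(f); L=toolpts(c,d)
    m=(L[...,0]>.030)&(L[...,0]<.09)&(abs(L[...,1])<.025)&(L[...,2]>-.075)&(L[...,2]<-.02)
    q=L[m]; b=q[(q[:,0]>.041)]; s=q[(q[:,0]<.038)]
    print('tip x',np.percentile(b[:,0],99),'y edges',np.percentile(b[:,1],[1,99]),'fit z=a+bx',np.polyfit(b[:,0],b[:,2],1)[::-1],'fit y',np.polyfit(b[:,0],b[:,1],1)[::-1],'z med',np.median(b[:,2]),'stop top z',np.percentile(s[:,2],[5,50]) if len(s) else 0)
    return b
E
python3 - <<'E'
from blade import *
blade('w9')
E
```

```text
tip x 0.06983771718466263 y edges [-0.00925463  0.01019305] fit z=a+bx [-0.04794759  0.01210605] fit y [ 0.0004721  -0.00031761] z med -0.04728298371596972 stop top z [-0.05819068 -0.05709248]
```

Call:
carry_out(deltas=[-0.06, -0.007, 0, 0, 0, 0.17, -0.12, -0.014, 0, 0, 0, 0.34, -0.19, -0.024, 0, 0, 0, 0.51, -0.19, -0.024, 0, 0, 0, 0.68, -0.19, -0.024, 0, 0, 0, 0.8])

```text
time: 31.62
eef_pos: [0.3842, -0.207, 0.0766]
tcp_rot: [0.955, 0.295, -0.001, -0.001]
contact_force: [0.1, -0.4, -1.2]
opening: 0.169
finger_force: 77.9
```

Call:
carry_out(deltas=[0, 0, 0, 0, 0, 0.17, 0, 0, 0, 0, 0, 0.34, 0, 0, 0, 0, 0, 0.51, 0, 0, 0, 0, 0, 0.664, 0, 0, 0, 0, 0, 0.664])

```text
time: 32.25
eef_pos: [0.3847, -0.2056, 0.0766]
tcp_rot: [1.0, -0.028, -0.001, -0.001]
contact_force: [-0.4, 0.2, -1.2]
opening: 0.172
finger_force: 77.9
```

Call:
carry_out(deltas=[0, 0, 0, 0, 0, 0, 0, 0, 0, 0, 0, 0])

```text
time: 32.5
eef_pos: [0.3852, -0.206, 0.0774]
tcp_rot: [1.0, -0.028, -0.0, -0.0]
contact_force: [-0.2, -0.6, -0.8]
opening: 0.172
finger_force: 77.9
```

```bash
python3 - <<'E'
from blade import *
s=ctrl.get_state(); print(s['eef_pos'],s['qpos'].round(2),s['opening'])
c,im,d=shot('wrist','w10'); P=cloud(c,d); b=blade('w10'); cv2.imwrite('pics/w10.png',im[:,:,::-1])
for nm,lo,hi,zr in [('finsC',(.5,-.26),(.57,-.15),(.085,.11)),('plates',(.46,-.26),(.53,-.15),(.056,.07)),('foot',(.43,-.27),(.6,-.15),(.007,.013))]: print(nm,rect(P,lo,hi,zr))
m=(P[...,0]>.46)&(P[...,0]<.515)&(P[...,1]>-.24)&(P[...,1]<-.18)&(P[...,2]>.045)&(P[...,2]<.075); q=P[m]
for x in np.arange(.466,.515,.006):
    k=q[abs(q[:,0]-x)<.003]; print(round(x,3),len(k),np.percentile(k[:,1],[2,98]).round(4) if len(k) else '',np.percentile(k[:,2],[2,50,98]).round(4) if len(k) else '')
E
```

```text
[ 0.38516285 -0.20595001  0.07739353] [-0.72 -0.11  2.24  0.    1.01  0.9 ] 0.17206773847904383
tip x 0.07097549891819696 y edges [-0.00947318  0.01000359] fit z=a+bx [-0.04808379  0.01373601] fit y [ 0.00032706 -0.00092367] z med -0.04731909735189458 stop top z [-0.05832674 -0.05728137]
finsC None
plates (4691, array([ 496.9, -213.6]), array([49.6, 45.5]), 87.3, np.float64(63.7))
foot (2787, array([ 498.2, -213.6]), array([60.2, 63.1]), 86.7, np.float64(10.0))
0.466 0  
0.472 144 [-0.2266 -0.2027] [0.0465 0.0626 0.0656]
0.478 548 [-0.2267 -0.1979] [0.048  0.0647 0.0668]
0.484 540 [-0.2271 -0.1984] [0.0621 0.0636 0.065 ]
0.49 557 [-0.2275 -0.199 ] [0.062  0.0635 0.065 ]
0.496 579 [-0.228 -0.199] [0.0621 0.0635 0.0647]
0.502 595 [-0.2281 -0.1993] [0.062  0.0635 0.0648]
0.508 603 [-0.2277 -0.1998] [0.0621 0.0636 0.065 ]
0.514 408 [-0.2284 -0.2003] [0.062  0.0636 0.0651]
```

View pics/w10.png

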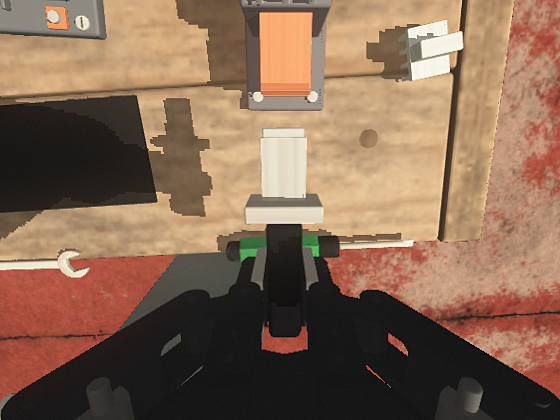

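The blade (285,160) points straight at the plates' mouth (285,92). I measured blade thickness centre at eef + 45 mm and the copper top at 63.5 mm, which matches the text. Lowering and aligning.

```bash
python3 - <<'E'
from blade import *
y=-.057; m=np.array([.4745,-.2123]); u=np.array([np.cos(y),np.sin(y)])
p=m-u*.0895; rel((*p,.010),y+np.pi/2)
E
```

```text
shift [0.     0.0012 0.0675]
world turn -0.0007 tool-z turn 0.0007 q6 0.903
```

Call:
carry_out(deltas=[0, 0.001, 0.02, 0, 0, 0, 0, 0.001, 0.045, 0, 0, 0, 0, 0.001, 0.067, 0, 0, 0, 0, 0.001, 0.067, 0, 0, 0, 0, 0.001, 0.067, 0, 0, 0])

```text
time: 33.17
eef_pos: [0.3858, -0.2075, 0.0114]
tcp_rot: [1.0, -0.028, 0.0, 0.0]
contact_force: [0.2, 0.0, -0.5]
opening: 0.166
finger_force: 77.9
```

Call:
carry_out(deltas=[0, 0, 0, 0, 0, 0, 0, 0, 0, 0, 0, 0])

```text
time: 33.42
eef_pos: [0.3858, -0.2075, 0.0115]
tcp_rot: [1.0, -0.029, 0.001, 0.001]
contact_force: [-0.3, 1.1, -1.2]
opening: 0.171
finger_force: 77.9
```

```bash
python3 - <<'E'
from blade import *
print(ctrl.get_state()['opening'])
shot('wrist','w11'); blade('w11')
y=-.057; m=np.array([.4745,-.2123]); u=np.array([np.cos(y),np.sin(y)])
p=m-u*(.0705-.032); rel((*p,.010),y+np.pi/2)
E
```

```text
0.1706490376845085
tip x 0.08995133284615894 y edges [-0.01326153  0.01251661] fit z=a+bx [-0.05021294  0.05292418] fit y [ 0.00106416 -0.01478521] z med -0.047334729626901606 stop top z [-0.05832592 -0.05728126]
shift [ 0.0505 -0.0002  0.0014]
world turn 0.0002 tool-z turn -0.0002 q6 0.902
```

Call:
carry_out(deltas=[0.006, 0, 0.001, 0, 0, 0, 0.012, 0, 0.001, 0, 0, 0, 0.018, 0, 0.001, 0, 0, 0, 0.024, 0, 0.001, 0, 0, 0, 0.03, 0, 0.001, 0, 0, 0])

```text
time: 34.1
eef_pos: [0.4156, -0.2088, 0.0096]
tcp_rot: [1.0, -0.029, -0.0, -0.0]
contact_force: [0.8, -0.4, -1.1]
opening: 0.168
finger_force: 77.9
```

Call:
carry_out(deltas=[0.006, 0, 0, 0, 0, 0, 0.011, 0, 0, 0, 0, 0, 0.015, 0, 0, 0, 0, 0, 0.018, 0, 0, 0, 0, 0, 0.018, 0, 0, 0, 0, 0])

```text
time: 34.72
eef_pos: [0.4333, -0.2098, 0.0096]
tcp_rot: [1.0, -0.029, -0.0, -0.0]
contact_force: [0.4, 0.7, -0.7]
opening: 0.168
finger_force: 77.9
```

```bash
python3 - <<'E'
from blade import *
s=ctrl.get_state(); print(s['contact_force'],s['opening'])
y=-.057; m=np.array([.4745,-.2123]); u=np.array([np.cos(y),np.sin(y)])
p=m-u*(.0705-.032); rel((*p,.010),y+np.pi/2)
c,im,d=shot('wrist','w12'); L=toolpts(c,d)
for v in range(120,230,5): print(v,L[v,285].round(3),im[v,285])
E
```

```text
[ 0.41683982  0.73812627 -0.73112048] 0.1676585057815699
shift [ 0.0028  0.0002 -0.0004]
world turn 0.0001 tool-z turn -0.0001 q6 0.966
120 [ 0.074  0.001 -0.054] [245 159 103]
125 [ 0.072  0.001 -0.055] [245 160 104]
130 [ 0.07   0.001 -0.054] [246 162 105]
135 [ 0.068  0.001 -0.054] [245 160 102]
140 [ 0.066  0.001 -0.054] [246 161 106]
145 [ 0.064  0.001 -0.054] [246 162 105]
150 [ 0.062  0.001 -0.054] [245 160 105]
155 [ 0.06   0.001 -0.053] [245 159 104]
160 [ 0.058  0.001 -0.054] [245 159 103]
165 [ 0.056  0.001 -0.054] [244 158 102]
170 [ 0.054  0.001 -0.055] [244 157 102]
175 [ 0.052  0.001 -0.055] [244 157 103]
180 [ 0.05   0.001 -0.054] [244 157 103]
185 [ 0.048  0.001 -0.053] [244 156 103]
190 [ 0.046  0.001 -0.056] [228 136  88]
195 [ 0.044  0.001 -0.056] [223 131  84]
200 [ 0.039  0.001 -0.047] [116 112 100]
205 [ 0.039  0.001 -0.055] [107  94  81]
210 [ 0.038  0.001 -0.057] [224 211 189]
215 [ 0.035  0.001 -0.057] [220 208 184]
220 [ 0.033  0.001 -0.057] [217 202 180]
225 [ 0.03   0.001 -0.056] [46 36 32]
```

Call:
carry_out(deltas=[0.0015, 0, 0, 0, 0, 0, 0.003, 0, 0, 0, 0, 0, 0.004, 0, 0, 0, 0, 0, 0.005, 0, 0, 0, 0, 0, 0.0055, 0, 0, 0, 0, 0])

```text
time: 35.4
eef_pos: [0.4351, -0.2096, 0.0091]
tcp_rot: [1.0, -0.028, -0.005, -0.001]
contact_force: [-13.2, -1.8, 6.2]
opening: 0.167
finger_force: 78.8
```

Call:
carry_out(deltas=[0, 0, 0, 0, 0, 0, 0, 0, 0, 0, 0, 0, 0, 0, 0, 0, 0, 0, 0, 0, 0, 0, 0, 0])

```text
time: 35.9
eef_pos: [0.4351, -0.2095, 0.0091]
tcp_rot: [1.0, -0.028, -0.004, -0.001]
contact_force: [-12.1, -0.6, 5.6]
opening: 0.172
finger_force: 78.8
```

```bash
python3 - <<'E'
from blade import *
s=ctrl.get_state(); print(s['contact_force'],s['opening'])
c,im,d=shot('wrist','w13'); L=toolpts(c,d)
for v in range(190,226,3): print(v,L[v,285].round(3),im[v,285])
E
```

```text
[-12.10283496  -0.62969858   5.56864918] 0.17225677951417728
190 [ 0.046  0.001 -0.055] [244 158 104]
193 [ 0.044  0.001 -0.055] [226 133  88]
196 [ 0.044  0.001 -0.056] [230 139  91]
199 [ 0.043  0.001 -0.058] [229 136  88]
202 [ 0.041  0.001 -0.057] [225 131  85]
205 [ 0.039  0.001 -0.055] [140  98  76]
208 [ 0.038  0.001 -0.057] [210 195 173]
211 [ 0.037  0.001 -0.056] [225 212 188]
214 [ 0.036  0.001 -0.058] [223 210 188]
217 [ 0.034  0.001 -0.057] [219 206 184]
220 [ 0.033  0.001 -0.057] [217 203 180]
223 [ 0.032  0.001 -0.057] [213 198 174]
```

Call:
carry_out(deltas=[0, 0, 0, 0, 0, 0, 0, 0, 0, 0, 0, 0, 0, 0, 0, 0, 0, 0])

```text
time: 36.33
eef_pos: [0.4351, -0.2095, 0.0091]
tcp_rot: [1.0, -0.028, -0.004, -0.001]
contact_force: [-11.3, -1.1, 5.6]
opening: 0.17
finger_force: 78.8
```

Call:
carry_out(deltas=[-0.01, 0, 0, 0, 0, 0, -0.02, 0, 0, 0, 0, 0, -0.03, 0, 0, 0, 0, 0, -0.04, 0, 0, 0, 0, 0, -0.054, 0, 0, 0, 0, 0])

```text
time: 36.95
eef_pos: [0.3841, -0.207, 0.0098]
tcp_rot: [1.0, -0.028, 0.0, 0.0]
contact_force: [0.7, 1.2, -2.1]
opening: 0.168
finger_force: 77.9
```

Call:
carry_out(deltas=[0, 0, 0, 0, 0, 0, 0, 0, -0.03, 0, 0, 0, 0, 0, -0.06, 0, 0, 0, 0, 0, -0.07, 0, 0, 0, 0, 0, -0.07, 0, 0, 0])

```text
time: 37.58
eef_pos: [0.3851, -0.2073, 0.08]
tcp_rot: [1.0, -0.029, 0.001, 0.0]
contact_force: [-0.7, 0.1, -0.3]
opening: 0.17
finger_force: 77.9
```

```bash
python3 - <<'E'
from blade import *
s=ctrl.get_state(); print(s['contact_force'],s['opening'],s['eef_pos'])
shot('wrist','w14'); blade('w14')
for f in ['t7','w7','top']:
    c,im,d=load(f) if f!='top' else shot('top','t8')
    P=cloud(c,d); m=(P[...,0]>.34)&(P[...,0]<.5)&(P[...,1]>-.13)&(P[...,1]<.13)&(P[...,2]<.01)&(im.max(2)<70)
    m=cv2.morphologyEx(m.astype(np.uint8),cv2.MORPH_OPEN,np.ones((3,3))); n,l,st,_=cv2.connectedComponentsWithStats(m); k=1+st[1:,4].argmax()
    print(f,cv2.minAreaRect((P[l==k][:,:2]*1000).astype(np.float32)))
E
```

```text
[-0.7403196   0.0760377  -0.31859737] 0.17002573191327391 [ 0.38510398 -0.20731223  0.07997949]
tip x 0.07097251652258699 y edges [-0.00948513  0.00997053] fit z=a+bx [-0.04813255  0.01470544] fit y [ 0.00032477 -0.00109968] z med -0.04731442949602058 stop top z [-0.05831948 -0.05729318]
t7 ((441.1332702636719, 53.62506866455078), (30.30278968811035, 86.49610137939453), 84.52972412109375)
w7 ((439.6804504394531, -11.514907836914062), (89.18347930908203, 160.08753967285156), 0.5513375997543335)
top ((439.7221984863281, -11.550765991210938), (88.70309448242188, 157.20004272460938), 1.240882396697998)
```

```bash
python3 - <<'E'
from blade import *
rel((.440,-.0315,.08),1.586+np.pi/2)
E
```

```text
shift [ 0.0458 -0.1778 -0.0014]
world turn -1.4983 tool-z turn 1.4983 q6 0.901
```

Call:
carry_out(deltas=[0.009, -0.036, 0, 0, 0, -0.17, 0.018, -0.072, 0, 0, 0, -0.34, 0.027, -0.108, 0, 0, 0, -0.51, 0.037, -0.144, 0, 0, 0, -0.68, 0.046, -0.178, 0, 0, 0, -0.85])

```text
time: 38.3
eef_pos: [0.4401, -0.0304, 0.0781]
tcp_rot: [0.921, 0.389, -0.001, -0.001]
contact_force: [0.3, -0.2, -1.1]
opening: 0.172
finger_force: 78.0
```

Call:
carry_out(deltas=[0, 0, 0, 0, 0, -0.17, 0, 0, 0, 0, 0, -0.34, 0, 0, 0, 0, 0, -0.51, 0, 0, 0, 0, 0, -0.68, 0, 0, 0, 0, 0, -0.793])

```text
time: 38.92
eef_pos: [0.4397, -0.0316, 0.0779]
tcp_rot: [0.7, 0.714, -0.001, -0.001]
contact_force: [0.1, 0.3, -0.8]
opening: 0.17
finger_force: 78.0
```

Call:
carry_out(deltas=[0, 0, 0, 0, 0, 0, 0, 0, 0.03, 0, 0, 0, 0, 0, 0.06, 0, 0, 0, 0, 0, 0.08, 0, 0, 0, 0, 0, 0.08, 0, 0, 0])

```text
time: 39.55
eef_pos: [0.4385, -0.0313, -0.0026]
tcp_rot: [0.702, 0.712, -0.001, -0.003]
contact_force: [0.9, -0.0, -1.2]
opening: 0.168
finger_force: 78.1
```

```bash
python3 - <<'E'
from blade import *
print(ctrl.get_state()['opening'],ctrl.get_state()['eef_pos'])
rel((.440,-.0315,-.028),1.586+np.pi/2)
E
```

```text
0.16774972293442875 [ 0.4385438  -0.03125177 -0.00257445]
shift [-0.0003  0.0016  0.0254]
world turn 0.0018 tool-z turn -0.0018 q6 -0.316
```

Call:
carry_out(deltas=[0, 0.001, 0.01, 0, 0, 0, 0, 0.001, 0.018, 0, 0, 0, 0, 0.001, 0.024, 0, 0, 0, 0, 0.001, 0.027, 0, 0, 0, 0, 0.001, 0.027, 0, 0, 0])

```text
time: 40.17
eef_pos: [0.4417, -0.0319, -0.0275]
tcp_rot: [0.702, 0.712, -0.0, -0.0]
contact_force: [0.3, -0.5, -1.0]
opening: 0.17
finger_force: 78.1
```

Call:
carry_out(deltas=[0, 0, 0, 0, 0, 0, 0, 0, 0, 0, 0, 0, 0, 0, 0, 0, 0, 0], grip=45)

```text
time: 40.55
eef_pos: [0.4421, -0.032, -0.0271]
tcp_rot: [0.702, 0.712, 0.0, 0.0]
contact_force: [-0.6, 0.0, 0.4]
opening: 0.453
finger_force: 0.0
```

Call:
carry_out(deltas=[0, 0, -0.03, 0, 0, 0, 0, 0, -0.07, 0, 0, 0, 0, 0, -0.12, 0, 0, 0, 0, 0, -0.17, 0, 0, 0, 0, 0, -0.2, 0, 0, 0])

```text
time: 41.18
eef_pos: [0.4429, -0.0322, 0.1759]
tcp_rot: [0.702, 0.712, 0.001, 0.002]
contact_force: [0.5, 0.4, -0.0]
opening: 0.449
finger_force: 0.0
```

Call:
carry_out(deltas=[0, 0, 0, 0, 0, 0, 0, 0, 0, 0, 0, 0])

```text
time: 41.42
eef_pos: [0.441, -0.0317, 0.1713]
tcp_rot: [0.702, 0.712, -0.0, -0.001]
contact_force: [-0.8, -1.1, -0.8]
opening: 0.453
finger_force: 0.0
```

```bash
python3 - <<'E'
from g import *
s=ctrl.get_state(); print(s['eef_pos'],s['qpos'].round(2))
gauge(*shot('wrist','w15'))
rel((.56,-.2,.20),-.057+np.pi/2)
E
```

```text
[ 0.44098928 -0.0316657   0.17128215] [-0.3  -0.22  2.15 -0.    1.22 -0.32]
handle ((443.6514587402344, -26.876354217529297), (69.1314697265625, 23.775144577026367), 81.1832504272461) all ((442.9618225097656, -27.16425323486328), (67.56745147705078, 33.78245544433594), 89.3509292602539) stop mean [442.83128502   2.67837599] z 0.027879348142280158
shift [-0.1702  0.1167 -0.0299]
world turn 1.4988 tool-z turn -1.4988 q6 -0.317
```

The gauge is back on the mat, its middle about (0.443, -0.011) against a mat centre of (0.440, -0.0115). Next is the cooler.

Call:
carry_out(deltas=[-0.037, 0.027, 0, 0, 0, -0.17, -0.074, 0.054, 0, 0, 0, -0.34, -0.11, 0.082, 0, 0, 0, -0.51, -0.148, 0.11, 0, 0, 0, -0.68, -0.185, 0.137, 0, 0, 0, -0.85])

```text
time: 42.1
eef_pos: [0.5813, -0.2156, 0.1697]
tcp_rot: [0.343, 0.939, 0.0, -0.002]
contact_force: [0.4, 0.7, -0.6]
opening: 0.447
finger_force: 0.0
```

Call:
carry_out(deltas=[0, 0, 0, 0, 0, -0.17, 0, 0, 0, 0, 0, -0.34, 0, 0, 0, 0, 0, -0.51, 0, 0, 0, 0, 0, -0.649, 0, 0, 0, 0, 0, -0.649])

```text
time: 42.72
eef_pos: [0.5806, -0.2143, 0.1701]
tcp_rot: [0.029, 1.0, 0.001, -0.002]
contact_force: [-0.5, -0.3, -0.9]
opening: 0.449
finger_force: 0.0
```

Call:
carry_out(deltas=[0, 0, 0, 0, 0, 0, 0, 0, 0, 0, 0, 0])

```text
time: 42.98
eef_pos: [0.5814, -0.2147, 0.1721]
tcp_rot: [0.029, 1.0, 0.0, -0.0]
contact_force: [-0.1, -0.2, 0.7]
opening: 0.45
finger_force: 0.0
```

```bash
cat > cool.py <<'E'
from fit import *
def look(f):
    c,im,d=shot('wrist',f); P=cloud(c,d); s=ctrl.get_state(); print(s['eef_pos'],s['qpos'].round(2))
    for nm,lo,hi,zr in [('fins',(.51,-.26),(.57,-.15),(.09,.11)),('fins2',(.51,-.26),(.565,-.15),(.08,.11)),('rib',(.582,-.25),(.63,-.18),(.05,.058)),('coolplate',(.575,-.27),(.65,-.15),(.0255,.031)),('coolall',(.578,-.27),(.65,-.15),(.024,.058))]: print(nm,rect(P,lo,hi,zr))
    return c,im,d,P
E
python3 - <<'E'
from cool import *
look('w16'); rel((.605,-.2155,.1),-.07+np.pi/2)
E
```

```text
[ 0.5814779  -0.21476917  0.17233407] [-0.52  0.19  1.74  0.    1.21 -2.03]
fins (638, array([ 536.8, -215.4]), array([31.6, 36.2]), 87.1, np.float64(94.0))
fins2 (653, array([ 536.8, -215.4]), array([31.6, 36.2]), 87.1, np.float64(93.9))
rib (544, array([ 605.3, -215.5]), array([15.9, 40.4]), 84.7, np.float64(54.0))
coolplate (999, array([ 605.1, -215.7]), array([49.9, 40.1]), 85.5, np.float64(28.0))
coolall (1614, array([ 605.2, -215.7]), array([49.9, 40.4]), 85.5, np.float64(28.6))
shift [-0.0236  0.0006  0.0723]
world turn -0.0124 tool-z turn 0.0124 q6 -2.03
```

View pics/w16.png

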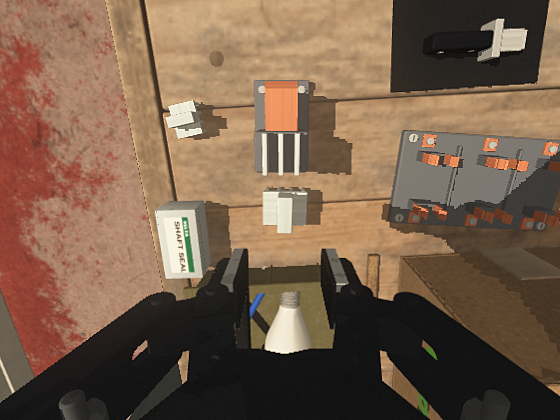

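The cooler is at (285,210) with its rib up, directly behind the contact fins at (282,153). The look-alike is at (185,118), and the gauge lies on the mat at the top right.

```bash
python3 - <<'E'
from cool import *
c,im,d=load('w16'); P=cloud(c,d)
q=P[(P[...,1]>-.3)&(P[...,1]<-.12)&(P[...,2]>.02)&(P[...,0]>.63)&(P[...,2]<.12)]; print(len(q),np.percentile(q[:,0],[0,1,10]) if len(q) else '')
rel((.6052,-.2156,.04),-.08+np.pi/2)
E
```

```text
3876 [0.66583175 0.67991123 0.68408136]
shift [-0.0238  0.0005  0.1323]
world turn -0.0224 tool-z turn 0.0224 q6 -2.03
```

Call:
carry_out(deltas=[-0.012, 0, 0.03, 0, 0, 0.022, -0.024, 0, 0.06, 0, 0, 0.022, -0.024, 0, 0.1, 0, 0, 0.022, -0.024, 0, 0.132, 0, 0, 0.022, -0.024, 0, 0.132, 0, 0, 0.022], grip=50)

```text
time: 43.65
eef_pos: [0.6031, -0.2148, 0.0371]
tcp_rot: [0.04, 0.999, 0.002, -0.003]
contact_force: [-0.2, 0.2, 0.4]
opening: 0.499
finger_force: 0.0
```

Call:
carry_out(deltas=[0, 0, 0, 0, 0, 0, 0, 0, 0, 0, 0, 0])

```text
time: 43.9
eef_pos: [0.6071, -0.217, 0.0432]
tcp_rot: [0.039, 0.999, -0.001, 0.002]
contact_force: [0.0, -0.4, 0.1]
opening: 0.498
finger_force: 0.0
```

```bash
python3 - <<'E'
from cool import *
rel((.6052,-.2156,-.006),-.08+np.pi/2)
E
```

```text
shift [0.0022 0.0014 0.0491]
world turn -0.0011 tool-z turn 0.0011 q6 -1.992
```

Call:
carry_out(deltas=[0, 0, 0.015, 0, 0, 0, 0, 0, 0.03, 0, 0, 0, 0, 0, 0.04, 0, 0, 0, 0, 0, 0.046, 0, 0, 0, 0, 0, 0.046, 0, 0, 0])

```text
time: 44.52
eef_pos: [0.6052, -0.216, -0.0061]
tcp_rot: [0.039, 0.999, 0.0, -0.001]
contact_force: [-1.1, 0.5, -0.4]
opening: 0.501
finger_force: 0.0
```

Call:
carry_out(deltas=[0, 0, 0, 0, 0, 0, 0, 0, 0, 0, 0, 0, 0, 0, 0, 0, 0, 0, 0, 0, 0, 0, 0, 0], grip=0, grip_force=80)

```text
time: 45.02
eef_pos: [0.6061, -0.2165, -0.0046]
tcp_rot: [0.039, 0.999, -0.0, 0.001]
contact_force: [0.7, 0.3, 2.9]
opening: 0.171
finger_force: 79.9
```

Call:
carry_out(deltas=[0, 0, -0.02, 0, 0, 0, 0, 0, -0.05, 0, 0, 0, 0, 0, -0.09, 0, 0, 0, 0, 0, -0.115, 0, 0, 0, 0, 0, -0.115, 0, 0, 0])

```text
time: 45.65
eef_pos: [0.6073, -0.217, 0.1134]
tcp_rot: [0.039, 0.999, -0.001, 0.003]
contact_force: [0.3, -0.8, -1.8]
opening: 0.171
finger_force: 79.6
```

Call:
carry_out(deltas=[0, 0, 0, 0, 0, 0, 0, 0, 0, 0, 0, 0])

```text
time: 45.9
eef_pos: [0.6043, -0.2155, 0.1074]
tcp_rot: [0.039, 0.999, 0.001, -0.002]
contact_force: [-0.1, 0.1, -0.8]
opening: 0.167
finger_force: 79.6
```

```bash
python3 - <<'E'
from blade import *
s=ctrl.get_state(); print(s['eef_pos'],s['opening'])
c,im,d=shot('wrist','w17'); L=toolpts(c,d)
m=(abs(L[...,0])<.03)&(abs(L[...,1])<.035)&(L[...,2]>-.036)&(L[...,2]<-.026)&(d>0); q=L[m]; print('plate in tool',len(q),np.median(q[:,2]),cv2.minAreaRect((q[:,:2]*1000).astype(np.float32)) if len(q)>5 else 0)
print('edges x',np.percentile(q[:,0],[1,99]),'y',np.percentile(q[:,1],[1,99]))
m=(L[...,0]>.015)&(L[...,0]<.026)&(abs(L[...,1])<.035)&(L[...,2]>-.07)&(L[...,2]<0)&(d>0); q=L[m]
for z in np.arange(-.065,-.002,.005):
    k=q[abs(q[:,2]-z)<.0025]; print(round(z,3),len(k),np.percentile(k[:,1],[1,99]).round(4) if len(k)>3 else '',np.median(k[:,0]).round(4) if len(k) else '')
cv2.imwrite('pics/w17c.png',im[100:400,100:460,::-1])
y=-.056; p=np.array([.5368,-.2155]); rel((*p,.108),y+np.pi/2)
E
```

```text
[ 0.60426757 -0.21551691  0.10742432] 0.16714565494300115
plate in tool 2237 -0.03246702108464236 ((7.516487121582031, -0.24809646606445312), (50.13323974609375, 26.92287254333496), 89.85018157958984)
edges x [-0.00181614  0.02079772] y [-0.02485598  0.02437169]
-0.065 0  
-0.06 415 [-0.0081  0.0074] 0.018
-0.055 173 [-0.0081  0.0075] 0.0203
-0.05 146 [-0.008   0.0073] 0.0204
-0.045 126 [-0.0078  0.0075] 0.0205
-0.04 115 [-0.0079  0.007 ] 0.0204
-0.035 445 [-0.0243  0.0239] 0.0184
-0.03 568 [-0.0247  0.0242] 0.0202
-0.025 161 [-0.0238  0.0236] 0.0204
-0.02 84 [-0.0227  0.0221] 0.0204
-0.015 87 [-0.0224  0.0224] 0.0204
-0.01 89 [-0.0228  0.0223] 0.0203
-0.005 35 [-0.0222  0.0216] 0.0204
shift [ 0.0674 -0.0052 -0.0002]
world turn 0.0229 tool-z turn -0.0229 q6 -1.992
```

View pics/w17c.png

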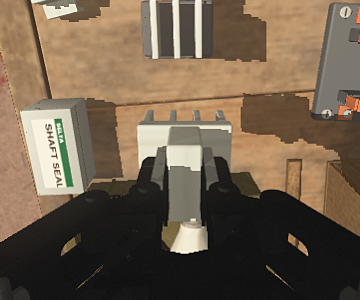

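The cooler is held centred in the gripper: y offset -0.2 mm, turned 0°, fin bottoms at eef + 4.5 mm. Now I carry it over the pillar fins.

Call:
carry_out(deltas=[0.015, -0.001, 0, 0, 0, -0.01, 0.03, -0.003, 0, 0, 0, -0.023, 0.05, -0.005, 0, 0, 0, -0.023, 0.067, -0.005, 0, 0, 0, -0.023, 0.067, -0.005, 0, 0, 0, -0.023])

```text
time: 46.58
eef_pos: [0.5367, -0.2158, 0.1095]
tcp_rot: [0.028, 1.0, 0.0, -0.0]
contact_force: [-0.4, -0.8, -1.0]
opening: 0.171
finger_force: 79.6
```

Call:
carry_out(deltas=[0, 0, 0, 0, 0, 0, 0, 0, 0, 0, 0, 0, 0, 0, 0, 0, 0, 0])

```text
time: 46.95
eef_pos: [0.5387, -0.2159, 0.1096]
tcp_rot: [0.028, 1.0, -0.0, 0.0]
contact_force: [-0.1, 0.6, -1.6]
opening: 0.171
finger_force: 79.6
```

```bash
python3 - <<'E'
from blade import *
print(ctrl.get_state()['eef_pos'],ctrl.get_state()['opening'])
c,im,d=shot('scene','s1'); cv2.imwrite('pics/s1c.png',cv2.resize(im[200:330,290:430,::-1],None,fx=4,fy=4,interpolation=cv2.INTER_CUBIC))
c,im,d=shot('wrist','w18'); P=cloud(c,d)
print('fins',rect(P,(.5,-.26),(.575,-.15),(.088,.098)),'plates',rect(P,(.46,-.26),(.53,-.15),(.06,.067)))
rel((.5368,-.2155,.0695),-.056+np.pi/2)
E
```

```text
[ 0.53872485 -0.21594603  0.10963951] 0.17059808163528248
fins (379, array([ 525.5, -214.7]), array([31.4, 13.9]), 86.6, np.float64(93.9)) plates (2351, array([ 496.3, -213.1]), array([48., 44.]), 86.7, np.float64(63.7))
shift [0.0018 0.0003 0.04  ]
world turn -0.0005 tool-z turn 0.0005 q6 -2.071
```

View pics/s1c.png

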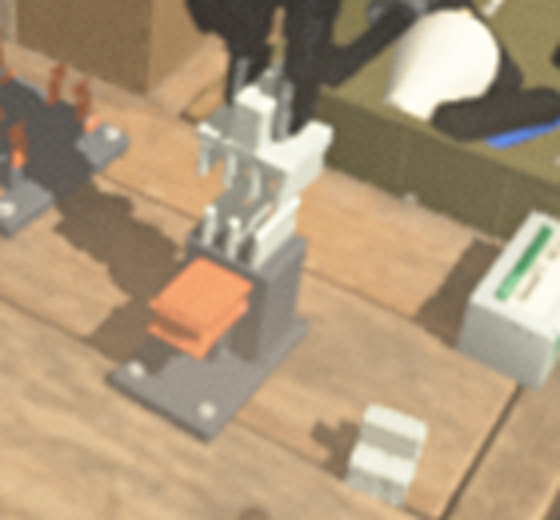

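The scene crop shows the cooler square above the pillar fins at (245,215). Lowering slowly.

Call:
carry_out(deltas=[0.001, 0, 0.006, 0, 0, 0, 0.001, 0, 0.012, 0, 0, 0, 0.001, 0, 0.017, 0, 0, 0, 0.001, 0, 0.021, 0, 0, 0, 0.001, 0, 0.025, 0, 0, 0])

```text
time: 47.68
eef_pos: [0.5374, -0.2159, 0.0844]
tcp_rot: [0.028, 1.0, -0.0, 0.0]
contact_force: [0.3, -0.9, -1.1]
opening: 0.173
finger_force: 79.6
```

Call:
carry_out(deltas=[0, 0, 0.004, 0, 0, 0, 0, 0, 0.008, 0, 0, 0, 0, 0, 0.011, 0, 0, 0, 0, 0, 0.014, 0, 0, 0, 0, 0, 0.0145, 0, 0, 0])

```text
time: 48.3
eef_pos: [0.5372, -0.2158, 0.0698]
tcp_rot: [0.028, 1.0, 0.0, -0.0]
contact_force: [0.5, -1.5, -1.1]
opening: 0.171
finger_force: 79.6
```

Call:
carry_out(deltas=[0, 0, 0, 0, 0, 0])

```text
time: 48.42
eef_pos: [0.5374, -0.2159, 0.0702]
tcp_rot: [0.028, 1.0, -0.0, 0.0]
contact_force: [-1.2, -0.4, -0.3]
opening: 0.169
finger_force: 79.6
```

No contact force yet, so I go a touch lower, release and rise.

Call:
carry_out(deltas=[0, 0, 0.001, 0, 0, 0, 0, 0, 0.0015, 0, 0, 0, 0, 0, 0.0015, 0, 0, 0])

```text
time: 48.8
eef_pos: [0.5376, -0.216, 0.0694]
tcp_rot: [0.028, 1.0, -0.0, 0.0]
contact_force: [-0.7, 1.7, 2.5]
opening: 0.174
finger_force: 80.0
```

Call:
carry_out(deltas=[0, 0, 0, 0, 0, 0, 0, 0, 0, 0, 0, 0, 0, 0, 0, 0, 0, 0], grip=45)

```text
time: 49.18
eef_pos: [0.5373, -0.2158, 0.0685]
tcp_rot: [0.028, 1.0, 0.0, -0.0]
contact_force: [-0.5, 0.2, -0.2]
opening: 0.45
finger_force: 0.0
```

Call:
carry_out(deltas=[0, 0, -0.02, 0, 0, 0, 0, 0, -0.05, 0, 0, 0, 0, 0, -0.1, 0, 0, 0, 0, 0, -0.13, 0, 0, 0, 0, 0, -0.13, 0, 0, 0])

```text
time: 49.8
eef_pos: [0.5395, -0.2171, 0.2039]
tcp_rot: [0.028, 1.0, -0.002, 0.004]
contact_force: [0.2, 0.3, 0.4]
opening: 0.451
finger_force: 0.0
```

Call:
carry_out(deltas=[0, 0, 0, 0, 0, 0, 0, 0, 0, 0, 0, 0])

```text
time: 50.05
eef_pos: [0.5364, -0.2153, 0.1966]
tcp_rot: [0.028, 1.0, 0.001, -0.002]
contact_force: [0.6, -0.1, 0.2]
opening: 0.449
finger_force: 0.0
```

```bash
python3 - <<'E'
from g import *
c,im,d=shot('wrist','w19'); P=cloud(c,d)
print('rib',rect(P,(.5,-.26),(.58,-.15),(.12,.135)),'plate',rect(P,(.505,-.26),(.575,-.15),(.098,.107)))
gauge(*shot('top','t9'))
c,im,d=load('t9');P=cloud(c,d)
for x in (.429,.480,.5315): print('f',rect(P,(x-.022,.19),(x+.022,.265),(.012,.06)))
a=cv2.resize(im[100:310,120:440,::-1],None,fx=2.4,fy=2.4,interpolation=cv2.INTER_CUBIC); cv2.imwrite('pics/t9c.png',a)
E
```

```text
rib (811, array([ 536.9, -216.1]), array([15.2, 39.9]), 86.7, np.float64(128.0)) plate (1422, array([ 537. , -215.9]), array([50. , 40.5]), 86.6, np.float64(102.1))
handle ((444.2935791015625, -30.820068359375), (14.451911926269531, 55.82581329345703), 1.1304835081100464) all ((444.2781982421875, -25.98443603515625), (33.5842399597168, 65.51803588867188), 1.2647747993469238) stop mean [443.76751568   3.70308663] z 0.026619826838040594
f (255, array([429.8, 227.6]), array([74.8, 21.8]), 84.9, np.float64(23.4))
f (265, array([483.4, 227.1]), array([74.7, 23.3]), 85.9, np.float64(23.2))
f (255, array([535.9, 227.3]), array([75.4, 21.9]), 84.8, np.float64(23.3))
```

View pics/t9c.png

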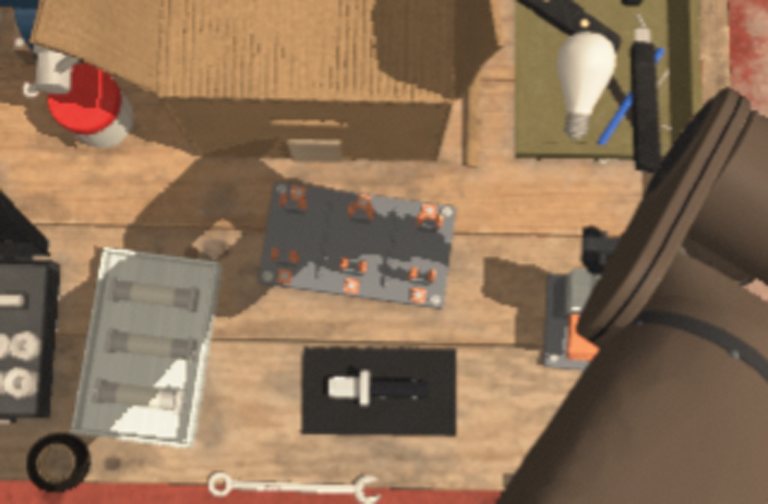

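The top view shows three fuses flat in the tray (150,345) and the gauge flat on its mat (375,388). The cooler's plate top is at 102 mm, so it is fully home and aligned. The arm touches nothing, so I hand the job in.

```bash
python3 -c "
from plant import ctrl
print(ctrl.sign_off())"
```

```text
the job is handed in; nothing more can be done
None
```

The job is handed in at about 50 s of the 210 s allowed: all three fuses lie flat in the tray, the contact was gauged to the stop and the gauge is back on its mat, and the cooler sits fully home. The hand-in gave no verdict; this is from my last pictures and measurements.

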